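Hang a profile gauge on the projector's twin pegs

ROBOT

A 6-joint arm with a two-finger parallel gripper is mounted at the origin on the work surface. World frame = base frame: x ahead of the robot, y to its left, z up, the work surface at z = 0. Lengths are in m, angles in degrees, forces in N, time in s.
With the tool pointing down it reaches from about 0.4 to 0.825 m from the base axis. Payload 7 kg.
Tool frame: the origin (TCP) lies midway between the tips of the shut fingers; the grasp point (between the pads) lies 19 mm behind it; x points along the fingers, z is the direction in which the jaws open and shut, and the axes are right-handed (so a half turn about x gives the same grasp; the last joint's range is limited). The gripper opens to 88 mm and grips with 3 to 60 N. Pads are 19 mm wide; open, the fingers measure 130 mm over their backs; the gripper's body (78 mm by 193 mm) begins 47 mm behind the grasp point.
Start: joints at [-54.941, 20.546, 0.682, 0, -70.136, -16.507], TCP at [0.215, -0.64, 0.227] pointing down, gripper open.
Joint ranges: [-176.03, 176.03], [-82.01, 121.73], [-58.28, 71.71], [-173.87, 95.51], [-174.79, -0.11], [-173.66, 173.66]. Speed limits (degrees/s): [136.94, 136.94, 172.46, 180, 180, 180].

INTERFACE

Orientations are given as [roll, pitch, yaw] about the fixed x, y, z axes, in that order (R = Rz(yaw) Ry(pitch) Rx(roll)).
In Python, from plant import get_state, capture, close_job gives the robot as it stands.
- The arm moves only by the tool play_rows, never from a script. Its argument "series" is one flat list of numbers, 4 for each row, row after row: the shift along the tool's x, y, z in m, then the turn about the tool's x in rad. In form: [tx, ty, tz, spin, tx, ty, tz, spin, ...]. A call has exactly 5 rows; each row shifts and turns the commanded pose from where the row before left it, along the tool's axes as they then stand; what a row does not reach is not made up. A row lasts 1/12 s, in which the tool goes at most 41.7 mm and 7.16 degrees, less where a joint would pass 70% of its speed; a pose out of reach is approached as far as the arm can. A call is refused whole if a number of a shift passes 0.0417 or a number of a turn 0.125, either way. A call with a gripper value outside its range is refused whole. "jaw" is the opening in per cent of the stroke, from 0 (shut) to 100 (fully open), set as the call begins (left out, the last holds). The fingers move at their own pace and stop on an object; "squeeze" is the grip in N (left out, the last holds). Time passes only in rows, so rows that do not move let the fingers close, or fill a call up. It gives the time, the measured TCP pose, the force and the opening at its end, in the units of the state.
- get_state(): the state, without advancing time (a new reading comes with each control period).
- capture(name): name is "scene" or "top" or "wrist"; returns a dict with "img" (420x560x3 uint8, blue, green, red), "K" (3x3 intrinsics, pixels), "world_from_camera" (4x4, takes a point from camera to world coordinates). Camera axes: x right, y down, z forward; pixel columns grow to the right and rows downward; lengths in m; the calibration is good to about 2 mm. A picture is of the moment at which its call begins. There is no depth.
- close_job(): hands the job in, once; it reports no verdict.
The state is a dict: "time_s": time; "joints": joint angles; "qd": joint speeds; "joint_torque": joint torques, N m; "tcp_pos": TCP position; "eef_rot": TCP orientation; "contact_force": force on the tool from outside, world axes, zero at the start; "moment": the same for the moment, N m; "gripper_width": finger opening in m.
Only numpy, scipy, OpenCV 4.12 (cv2) and the standard library are available. Lean on these libraries where they do the work, as an engineer would, in place of code of your own. Each camera call takes 0.05 s, during which the arm holds its last target.

TASK

Take the steel profile gauge with the orange grip out of its rack and hang it by its two holes on the two brass pegs of the hanger on the projector's stage: push it on over both peg heads until it is flush with the cross bar, then lower it into the necks of the pegs. The bar's height was set by hand, so feel for the pegs, and press lightly: the stage is zeroed and slides if it is pushed, so do not shift it or jam the gauge on it, and do not let go before the pegs carry the gauge. Leave it hanging straight and still, and leave the other gauge and the loose plug and ring gauges where they are.

Things in the scene. Friction and masses are not known exactly. Their poses are not given: they have to be found in the camera images.
- gauge_grip (a point): Gauge to be hung: an upright steel plate with an orange grip block 44 wide x 14 thick x 48 mm high on its top edge (pinch it across its 14 mm). 0.33 to 0.55 kg. This point: mid-block, 22 mm below the block's top, 26 mm above the plate's top edge, 116 mm above the gauge's lowest edge. Axes: x along the plate's width, y through its thickness (the +y face goes to the cross bar), z up.
- gauge_holes (a point): The point half-way between the gauge's two holes, mid-thickness, 50 mm straight below gauge_grip. The plate is 120 wide x 90 high x 6 mm thick, its two round 13.5 mm through holes at x = -40 and +40 mm from this point. Its lower edge is stepped and notched in the middle, but straight below each hole (at least 4 mm either side) it is full-length, 66 mm below this point. Same axes as gauge_grip.
- hanger (a point): On the stage's hanger, 3 mm before the cross bar's face, half-way between two level brass pegs with axes at x = -40 and +40 mm. Caution: the bar is clamped on its posts by hand, so the peg axes lie anywhere from 8 mm below to 8 mm above this point; their height is not measured: see it or feel for it. Holes centred on the pegs and plate flush: gauge_holes is 0 in x and y from here. z up.
- stage: Black stage on a round swivel base, carrying the hanger (two posts, level cross bar). Origin: centre of the base's underside; axes as hanger. The pegs stand out 18 mm from the bar's face towards -y: neck 8.5 mm across, 10 mm long; head 12 mm across, 7 mm long; nose 10 mm across, 1 mm long. The gauge goes on towards +y and then hangs 2.5 mm lower, its holes resting on the necks.
- stage_top (a joint): Slide of the stage's table, with the hanger on it, along the stage's y axis, in m: 0 as zeroed, + as the gauge would push it. It gives way if pushed by more than about 12 N and stays there; the stage is rigid in the other directions. The bar is 24 mm high, its top 12 mm above the peg axes; the hanger's foot, below the gauge, is 87 mm below the hanger point.
- rack: Grey plastic rack, base 150 x 150 x 10 mm, fixed to the bench; origin at the centre of its underside, z up. Two upright slots along its x axis, at y = -40 and +40 mm, 8 mm wide and 36 mm deep (walls up to 46 mm): one holds the gauge to be hung, the other the other gauge, either way.
- other_grip (a point): Bystander: another steel gauge plate of the same outer size, with a blue grip block and a single hole, in the rack's other slot. The point is in its grip block, 116 mm above its lowest edge.
- plug_center (a point): Bystander: a double-ended plug gauge lying on the bench, 114 mm long, aluminium handle 19 mm square, one red ring; the point is at the centre of its handle.
- ring_center (a point): Bystander: a steel ring gauge lying flat on the bench, 60 mm across, 20 mm high; the point is at its centre.

How it is judged:
By the outcome, as a careful person would: the job done as asked, in the order asked, and still so for the second after the job is handed in, with the robot touching nothing.
It also fails if it takes over 61 s, if anything falls off the work surface, if the arm or the gripper's body presses on something with over 40 N, if the wrist force passes 120 N, or if a joint passes its speed limit or range.

## Working session

There is one attempt and no reset: what is moved stays moved. The work goes in short steps, Python scripts to look and compute and a tool call to move; the robot and the scene stay as the last step left them, time stands still between calls to the robot, and variables do not carry over. Pictures are saved under pics/ and viewed, and the job is handed in when it is done.

Besides the shell and the picture viewer there is one more tool, called after ">>>" by a JSON object that holds its "api" and its "payload", one argument or row to a line. play_rows: Moves the arm, as the interface text tells. Its arguments: {"type":"object","properties":{"series":{"type":"array","items":{"type":"number"}},"jaw":{"type":"number"},"squeeze":{"type":"number"}},"required":["series"]}

```bash
ls; mkdir -p pics; python3 - <<'E'
from plant import get_state, capture
import cv2,pickle
print(get_state())
for n in ["scene","top","wrist"]:
    c=capture(n); cv2.imwrite(f"pics/{n}0.png",c["img"]); pickle.dump(c,open(f"pics/{n}0.pkl","wb")); print(n,c["K"],c["world_from_camera"])
E
```

```text
pics
{'time_s': 0.0, 'joints': array([-5.49392870e+01,  2.05898940e+01,  6.33948362e-01, -2.04824723e-02,
       -7.01362151e+01, -1.65084242e+01]), 'qd': array([ 0.13085628, -0.02050705, -0.02097086, -0.03824804,  0.0699435 ,
        0.01224227]), 'joint_torque': array([ 1.39874439e-03, -5.82722354e+01,  2.93060035e+01,  6.99756235e+00,
        7.08594176e-03, -2.12913192e-04]), 'tcp_pos': array([ 0.2146006 , -0.63945798,  0.22564027]), 'eef_rot': array([  4.70902357,  89.90584864, 113.25433725]), 'contact_force': array([-0.53622111, -0.27343236, -0.84383975]), 'moment': array([0.02277309, 0.02889577, 0.02224845]), 'gripper_width': 0.08783069127792927}
scene [[443.8781664    0.         283.4056883 ]
 [  0.         443.8781664  211.20219093]
 [  0.           0.           1.        ]] [[-1.01716413e-01  7.39503546e-01 -6.65423382e-01  1.12621141e+00]
 [ 9.94813425e-01  7.57090963e-02 -6.79292445e-02  1.51714326e-02]
 [ 1.44685693e-04 -6.68881632e-01 -7.43368913e-01  7.15524719e-01]
 [ 0.00000000e+00  0.00000000e+00  0.00000000e+00  1.00000000e+00]]
top [[418.33761945   0.         278.92058072]
 [  0.         418.33761945 207.66660619]
 [  0.           0.           1.        ]] [[ 0.02214226 -0.9869775   0.15932714  0.45117474]
 [-0.99974022 -0.02272066 -0.00180929 -0.02253891]
 [ 0.00540574 -0.15924569 -0.98722418  1.00612169]
 [ 0.          0.          0.          1.        ]]
wrist [[345.93624588   0.         281.35086226]
 [  0.         345.93624588 211.72022319]
 [  0.           0.           1.        ]] [[-0.31886857  0.90231032  0.29010155  0.13669864]
 [ 0.94779646  0.30286354  0.09977749 -0.66633457]
 [ 0.00216908  0.30677313 -0.9517802   0.38519453]
 [ 0.          0.          0.          1.        ]]
```

View pics/scene0.png

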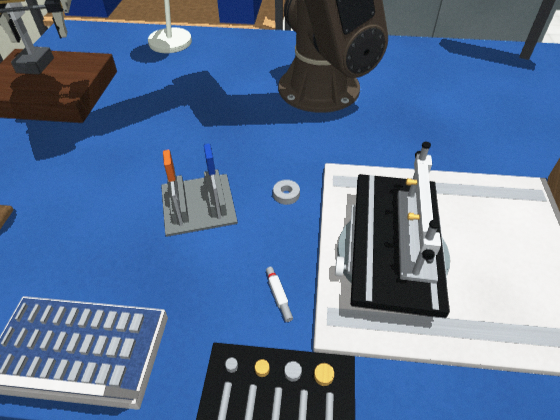

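View pics/top0.png

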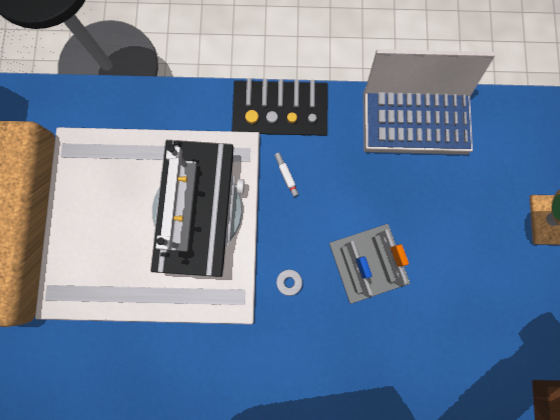

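View pics/wrist0.png

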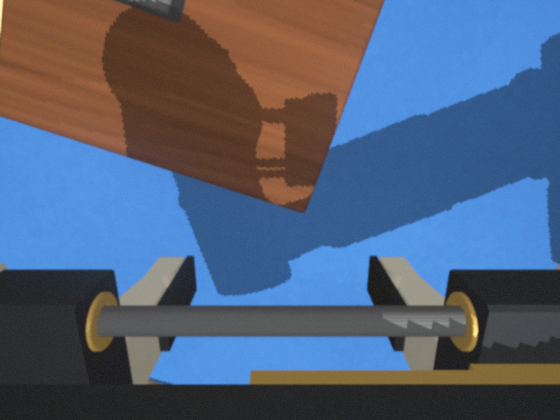

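The orange gauge is at scene (170,170) and top (400,256). The stage is at scene (400,240) and top (190,205), with its pegs facing -y. I'll enlarge these areas.

```bash
python3 - <<'E'
import cv2
s=cv2.imread("pics/scene0.png");t=cv2.imread("pics/top0.png")
def crop(im,x,y,w,h,f,n):
    cv2.imwrite(n,cv2.resize(im[y:y+h,x:x+w],None,fx=f,fy=f,interpolation=cv2.INTER_CUBIC))
crop(s,150,135,100,100,6,"pics/a1.png")
crop(s,330,130,133,190,3,"pics/a2.png")
crop(s,390,135,60,150,4,"pics/a3.png")
crop(t,320,215,100,95,6,"pics/a4.png")
crop(t,145,130,110,150,4,"pics/a5.png")
E
```

```text
(no output)
```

View pics/a1.png

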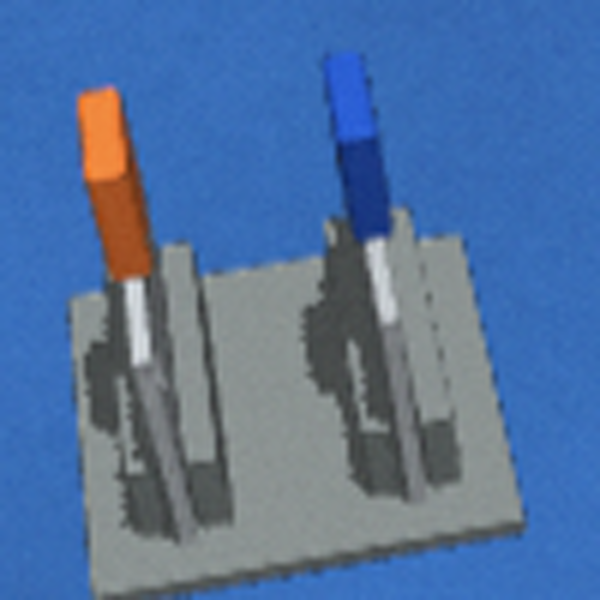

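View pics/a2.png

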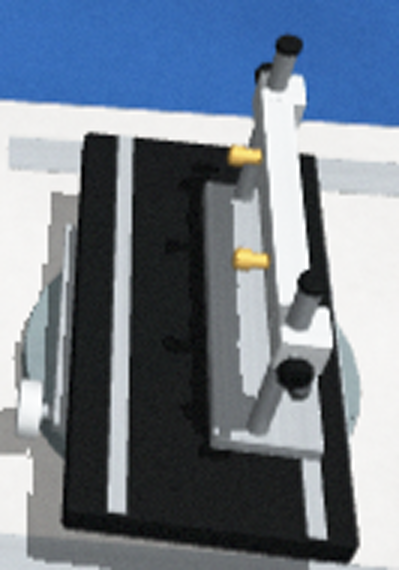

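View pics/a4.png

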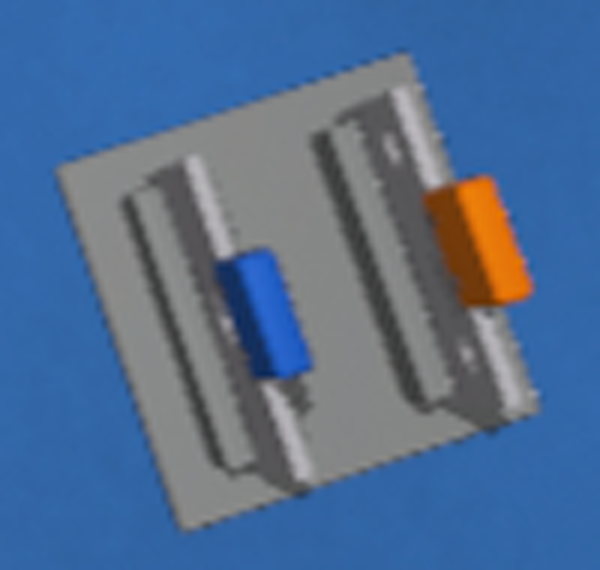

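View pics/a5.png

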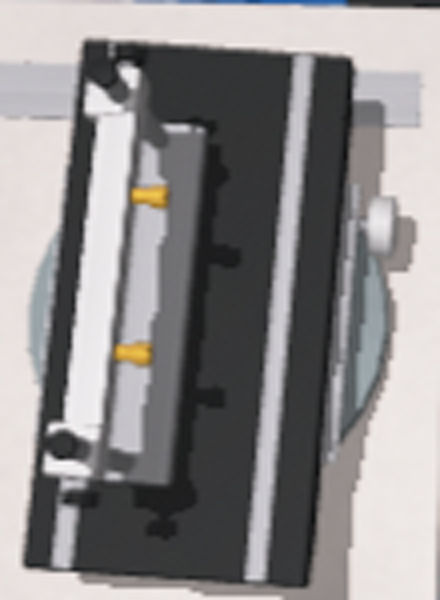

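```bash
python3 - <<'E'
import cv2,numpy as np
s=cv2.imread("pics/scene0.png");t=cv2.imread("pics/top0.png")
def crop(im,x,y,w,h,f):
    o=cv2.resize(im[y:y+h,x:x+w],None,fx=f,fy=f,interpolation=cv2.INTER_CUBIC)
    for i in range(0,w,5): cv2.putText(o,str(x+i),(i*f,10),0,.35,(0,0,255),1); cv2.line(o,(i*f,0),(i*f,h*f),(0,255,0) if i%10==0 else (90,160,90),1)
    for i in range(0,h,5): cv2.putText(o,str(y+i),(0,i*f+4),0,.35,(0,0,255),1); cv2.line(o,(0,i*f),(w*f,i*f),(0,255,0) if i%10==0 else (90,160,90),1)
    return o
cv2.imwrite("pics/b1.png",crop(s,395,170,40,60,10))
cv2.imwrite("pics/b2.png",crop(t,165,170,40,60,10))
cv2.imwrite("pics/b3.png",crop(s,150,140,55,50,11))
cv2.imwrite("pics/b4.png",crop(t,380,225,40,50,11))
E
```

```text
(no output)
```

View pics/b1.png

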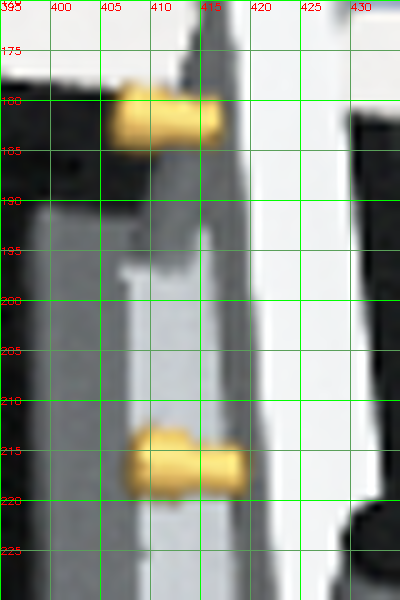

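View pics/b2.png

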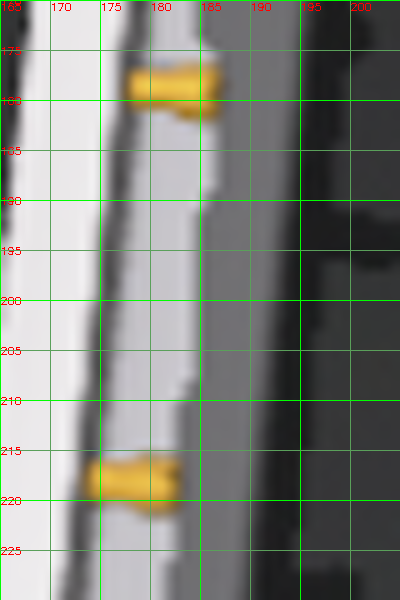

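View pics/b3.png

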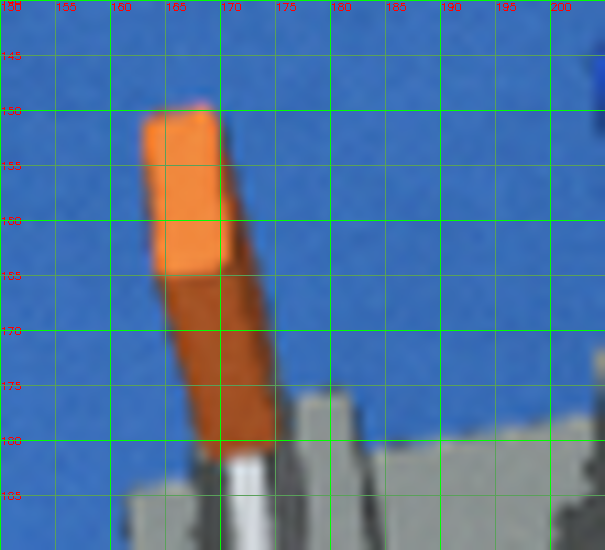

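View pics/b4.png

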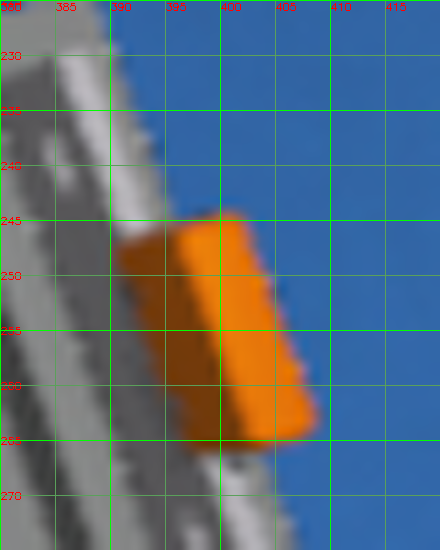

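```bash
cat > h.py <<'E'
import numpy as np,pickle
from scipy.optimize import least_squares
C={n:pickle.load(open(f"pics/{n}0.pkl","rb")) for n in["scene","top","wrist"]}
def proj(c,P):
    T=np.linalg.inv(c["world_from_camera"]);p=(T[:3,:3]@np.asarray(P).T).T+T[:3,3]
    q=(c["K"]@p.T).T;return q[:,:2]/q[:,2:]
def tri(obs):
    A=[]
    for c,uv in obs:
        T=np.linalg.inv(c["world_from_camera"])[:3];M=c["K"]@T
        A+= [uv[0]*M[2]-M[0],uv[1]*M[2]-M[1]]
    A=np.array(A);X=np.linalg.lstsq(A[:,:3],-A[:,3],rcond=None)[0]
    return X,[np.round(proj(c,X[None])[0]-uv,2) for c,uv in obs]
def onz(c,uv,z):
    d=c["world_from_camera"][:3,:3]@np.linalg.inv(c["K"])@np.array([uv[0],uv[1],1]);o=c["world_from_camera"][:3,3]
    return o+d*(z-o[2])/d[2]
E
python3 - <<'E'
from h import *
np.set_printoptions(precision=4,suppress=True)
s,t=C["scene"],C["top"]
for n,a,b in [("A nose(small x)",(406.5,182),(182.5,218.8)),("A base",(416.5,182),(173.5,217.7)),("B nose",(408,217),(186.5,179)),("B base",(418.8,217),(177.5,178.6)),
 ("blk c",(166.8,157.5),(402.1,255.2)),("b near L",(164.2,165),(401.5,244.5)),("b near R",(171,164),(396,246.5)),("b far L",(163.1,151),(408.5,264)),("b far R",(169,149.8),(402.5,265))]:
    print(n,*tri([(s,a),(t,b)]), onz(s,a,.148),onz(t,b,.148))
# rack corners z=.01 in top: crop a4 offset (320,215) f6
for n,p in [("tl",(58,168)),("tr",(408,55)),("br",(540,410)),("bl",(182,530))]:
    print(n,onz(t,(320+p[0]/6,215+p[1]/6),.01))
E
```

```text
A nose(small x) [0.5578 0.1691 0.1798] [array([-0.92,  0.04]), array([-0.91, -0.1 ])] [0.5238 0.1799 0.148 ] [0.5618 0.1746 0.148 ]
A base [0.5592 0.1858 0.1828] [array([-0.64,  0.03]), array([-0.63, -0.08])] [0.522  0.1981 0.148 ] [0.5636 0.1933 0.148 ]
B nose [0.639  0.1652 0.1799] [array([-0.71,  0.03]), array([-0.64, -0.07])] [0.6098 0.1754 0.148 ] [0.6461 0.1711 0.148 ]
B base [0.6389 0.1824 0.1818] [array([-0.39,  0.02]), array([-0.35, -0.04])] [0.6079 0.1936 0.148 ] [0.6465 0.19   0.148 ]
blk c [ 0.4971 -0.2782  0.1432] [array([-0.52, -0.07]), array([-0.55,  0.11])] [ 0.5024 -0.2747  0.148 ] [ 0.4971 -0.278   0.148 ]
b near L [ 0.519  -0.2773  0.1435] [array([-0.62, -0.09]), array([-0.65,  0.14])] [ 0.5239 -0.2737  0.148 ] [ 0.5189 -0.2773  0.148 ]
b near R [ 0.5145 -0.2656  0.1432] [array([-0.78, -0.11]), array([-0.81,  0.16])] [ 0.5198 -0.2616  0.148 ] [ 0.5146 -0.2659  0.148 ]
b far L [ 0.4794 -0.2907  0.1437] [array([-0.55, -0.08]), array([-0.59,  0.13])] [ 0.4844 -0.2873  0.148 ] [ 0.4795 -0.2906  0.148 ]
b far R [ 0.4772 -0.2784  0.1459] [array([-0.25, -0.03]), array([-0.27,  0.06])] [ 0.4797 -0.2768  0.148 ] [ 0.4772 -0.2783  0.148 ]
tl [ 0.5295 -0.1471  0.01  ]
tr [ 0.5779 -0.287   0.01  ]
br [ 0.4391 -0.336   0.01  ]
bl [ 0.3902 -0.1956  0.01  ]
```

```bash
cat >> h.py <<'E'
from scipy.spatial.transform import Rotation as Ro
def Rt(st): return Ro.from_euler("xyz",st["eef_rot"],degrees=True).as_matrix()
def st():
    from plant import get_state
    return get_state()
E
python3 - <<'E'
from h import *
np.set_printoptions(precision=4,suppress=True)
x=st();R=Rt(x);print(R)
print("yaw of tool z",np.degrees(np.arctan2(R[1,2],R[0,2])))
s,t=C["scene"],C["top"]
f=lambda p:(330+p[0]/3,130+p[1]/3); g=lambda p:(145+p[0]/4,130+p[1]/4)
print("knob A",*tri([(s,f((288,45))),(t,g((65,443)))]))
print("knob B?",*tri([(s,f((312,280))),(t,g((130,52)))]))
print("table corners")
cs=[]
for a,b in [((88,135),(27,567)),((67,525),(85,42)),((352,552) ,(352,58))]:
  pass
for a,b in [((64,525),(352,58)),((88,135),(307,583))]:
  print(tri([(s,f(a)),(t,g(b))]))
for z in (.05,.07,.09):
  P=[onz(t,g(b),z)[:2] for b in [(85,42),(352,58),(307,583),(27,567)]]
  for i,j in((1,2),(0,3)): d=P[i]-P[j];print(z,np.degrees(np.arctan2(d[1],d[0])),np.linalg.norm(d))
  P=[onz(s,f(b),z)[:2] for b in [(88,135),(67,525)]]
  d=P[1]-P[0];print("sc",np.degrees(np.arctan2(d[1],d[0])),np.linalg.norm(d))
E
```

```text
[[-0.0005 -0.9481 -0.3181]
 [ 0.0012 -0.3181  0.9481]
 [-1.      0.0001  0.0013]]
yaw of tool z 108.54911504627891
knob A [0.51   0.1965 0.2246] [array([-1.19,  0.07]), array([-1.24, -0.17])]
knob B? [0.6977 0.1804 0.2341] [array([-4.56,  0.22]), array([-3.85, -0.59])]
table corners
(array([0.7466, 0.0865, 0.0753]), [array([-0.79,  0.  ]), array([-0.63, -0.02])])
(array([0.4474, 0.0999, 0.086 ]), [array([-1.49,  0.01]), array([-1.6 , -0.08])])
0.05 -2.4520647354422156 0.3078584345938348
0.05 -2.3503301404985106 0.308498985931738
sc -2.7772103263504926 0.3235098504972964
0.07 -2.4520647354422125 0.3014187012842802
0.07 -2.3503301404985173 0.30204585367213493
sc -2.777210326350494 0.31378790205325013
0.09 -2.4520647354422143 0.29497896797472584
0.09 -2.350330140498513 0.2955927214125319
sc -2.777210326350489 0.304065953609204
```

>>> {"api": "play_rows", "payload": {
  "series": [0,-0.0255,0.0168,0,0,-0.0255,0.0168,0,0,-0.0255,0.0168,0,0,-0.0255,0.0168,0,0,-0.0255,0.0168,0]
}}

```text
time_s: 0.57
tcp_pos: [0.3093, -0.5184, 0.2262]
eef_rot: [16.7, 90.0, 125.2]
contact_force: [0.4, 0.1, 0.3]
gripper_width: 0.0876
```

>>> {"api": "play_rows", "payload": {
  "series": [0,-0.0255,0.0168,0,0,-0.0255,0.0168,0,0,-0.0255,0.0168,0,0,-0.0255,0.0168,0,0,-0.0255,0.0168,0]
}}

```text
time_s: 0.98
tcp_pos: [0.4036, -0.3981, 0.2264]
eef_rot: [7.2, 90.0, 115.8]
contact_force: [0.8, -1.4, -0.0]
gripper_width: 0.0877
```

>>> {"api": "play_rows", "payload": {
  "series": [0,-0.0255,0.0168,0,0,-0.0255,0.0168,0,0,-0.0255,0.0168,0,0,-0.0255,0.0168,0,0,-0.0255,0.0168,0]
}}

```text
time_s: 1.4
tcp_pos: [0.4978, -0.2779, 0.2265]
eef_rot: [24.2, 90.0, 132.7]
contact_force: [0.6, -0.6, -0.1]
gripper_width: 0.0877
```

```bash
python3 - <<'E'
from h import *
from plant import capture
import cv2
np.set_printoptions(precision=4,suppress=True)
x=st();R=Rt(x);print(x["tcp_pos"],R,np.degrees(np.arctan2(R[1,2],R[0,2])))
c=capture("wrist");pickle.dump(c,open("pics/w1.pkl","wb"));cv2.imwrite("pics/w1.png",c["img"]);print(c["world_from_camera"])
E
```

```text
[ 0.4978 -0.2779  0.2265] [[-0.0001 -0.948  -0.3182]
 [ 0.0001 -0.3182  0.948 ]
 [-1.      0.0001  0.0002]] 108.55502443597099
[[-0.319   0.9021  0.2905  0.4198]
 [ 0.9477  0.3034  0.0987 -0.3045]
 [ 0.0008  0.3068 -0.9518  0.386 ]
 [ 0.      0.      0.      1.    ]]
```

View pics/w1.png

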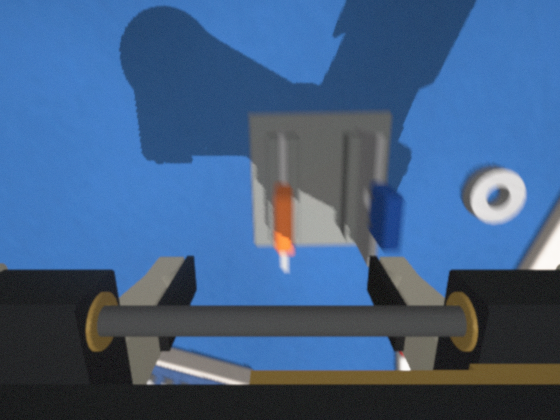

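```bash
python3 - <<'E'
from h import *
import cv2
np.set_printoptions(precision=4,suppress=True)
c=pickle.load(open("pics/w1.pkl","rb"))
im=c["img"];o=cv2.resize(im[170:290,230:340],None,fx=5,fy=5,interpolation=cv2.INTER_CUBIC);cv2.imwrite("pics/w1c.png",o)
ex=np.array([np.cos(np.radians(18.8)),np.sin(np.radians(18.8)),0]);ey=np.array([-ex[1],ex[0],0])
g=np.array([.497,-.278,.148])
for a in(-22,22):
  for b in(-7,7): print(a,b,(proj(c,[g+ex*a/1e3+ey*b/1e3])[0]-[230,170])*5)
E
```

```text
-22 -7 [208.8538  93.8235]
-22 7 [307.7807  93.4733]
22 -7 [212.368  380.2687]
22 7 [306.1239 379.9405]
```

View pics/w1c.png

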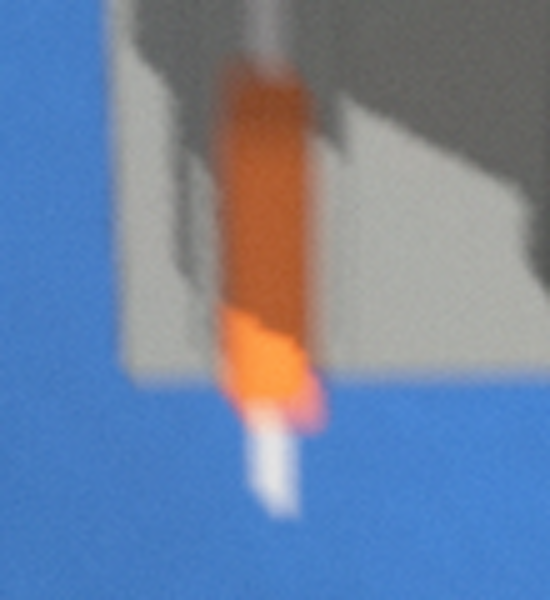

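>>> {"api": "play_rows", "payload": {
  "series": [0,0,0.001,0,0.02,0,0,0,0.02,0,0,0,0.02,0,0,0,0.02,0,0,0],
  "jaw": 45,
  "squeeze": 5
}}

```text
time_s: 1.87
tcp_pos: [0.4962, -0.2787, 0.1457]
eef_rot: [-81.8, 90.0, 26.7]
contact_force: [0.6, 0.2, 0.0]
gripper_width: 0.0595
```

>>> {"api": "play_rows", "payload": {
  "series": [0.02,0,0,0,0.015,0,0,0,0.0045,0,0,0,0,0,0,0,0,0,0,0]
}}

```text
time_s: 2.28
tcp_pos: [0.4969, -0.2788, 0.1076]
eef_rot: [173.2, 90.0, -78.3]
contact_force: [0.4, -0.1, 0.5]
gripper_width: 0.0399
```

>>> {"api": "play_rows", "payload": {
  "series": [0,0,0,0,0,0,0,0,0,0,0,0,0,0,0,0,0,0,0,0],
  "jaw": 0,
  "squeeze": 4
}}

```text
time_s: 2.7
tcp_pos: [0.4971, -0.2784, 0.1076]
eef_rot: [-126.9, 89.9, -18.3]
contact_force: [-0.3, -0.3, 1.9]
gripper_width: 0.0142
```

```bash
cat > look.py <<'E'
import sys
from h import *
from plant import capture
import cv2
np.set_printoptions(precision=4,suppress=True)
def look(tag,cams=("wrist",)):
    x=st();R=Rt(x);print(round(x["time_s"],2),"tcp",x["tcp_pos"],"ztoolyaw",round(np.degrees(np.arctan2(R[1,2],R[0,2])),2),"F",x["contact_force"],"Ftool",R.T@x["contact_force"],"M",x["moment"],"w",round(x["gripper_width"],4))
    print("down",R[:,0])
    for n in cams:
        c=capture(n);pickle.dump(c,open(f"pics/{n}_{tag}.pkl","wb"));cv2.imwrite(f"pics/{n}_{tag}.png",c["img"])
if __name__=="__main__": look(sys.argv[1],sys.argv[2:])
E
python3 look.py g1 wrist
```

```text
2.7 tcp [ 0.4971 -0.2784  0.1076] ztoolyaw 108.56 F [-0.2709 -0.283   1.9042] Ftool [-1.9044  0.3455 -0.1831] M [-0.2569  0.108   0.0574] w 0.0142
down [ 0.0009 -0.0003 -1.    ]
```

View pics/wrist_g1.png

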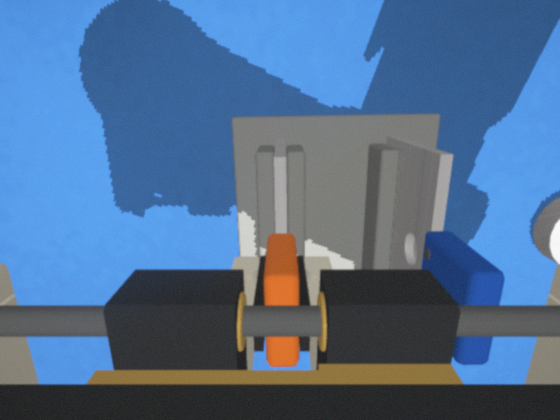

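>>> {"api": "play_rows", "payload": {
  "series": [0,0,0,0,0,0,0,0,-0.003,0,0,0,-0.01,0,0,0,-0.01,0,0,0],
  "squeeze": 40
}}

```text
time_s: 3.17
tcp_pos: [0.4962, -0.2784, 0.1298]
eef_rot: [63.9, 89.9, 172.5]
contact_force: [0.8, -1.0, -5.9]
gripper_width: 0.014
```

>>> {"api": "play_rows", "payload": {
  "series": [-0.02,0,0,0,-0.03,0,0,0,-0.03,0,0,0,-0.03,0,0,0,-0.03,0,0,0]
}}

```text
time_s: 3.58
tcp_pos: [0.496, -0.2778, 0.2721]
eef_rot: [11.3, 89.9, 119.9]
contact_force: [0.8, 0.7, -4.0]
gripper_width: 0.0141
```

```bash
python3 look.py g2 wrist scene
```

```text
3.58 tcp [ 0.496  -0.2778  0.2721] ztoolyaw 108.54 F [ 0.8157  0.7179 -4.0125] Ftool [ 4.0127 -1.0026  0.4167] M [-0.0064 -0.1665  0.0132] w 0.0141
down [-0.0006  0.001  -1.    ]
```

View pics/wrist_g2.png

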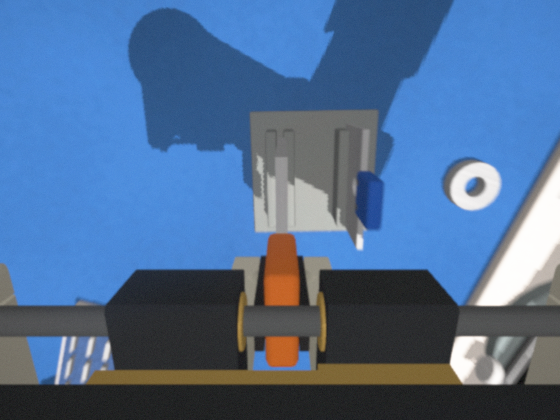

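View pics/scene_g2.png

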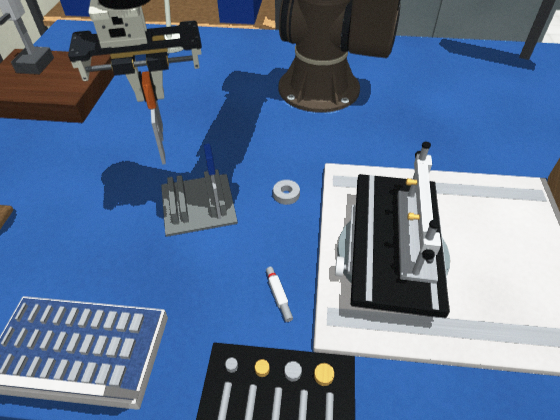

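```bash
python3 - <<'E'
from h import *
import cv2
c=pickle.load(open("pics/wrist_g2.pkl","rb"));x=st();R=Rt(x);p=x["tcp_pos"]
im=c["img"];o=cv2.resize(im[110:250,240:330],None,fx=4,fy=4,interpolation=cv2.INTER_CUBIC);cv2.imwrite("pics/w2c.png",o)
o=cv2.resize(im[220:380,220:345],None,fx=4,fy=4,interpolation=cv2.INTER_CUBIC);cv2.imwrite("pics/w2d.png",o)
def P(a): return proj(c,[p+R@np.array(a)/1e3])[0]
for a in [(-41,22,-7),(-41,22,7),(-41,-22,-7),(-41,-22,7),(7,60,-3),(7,60,3),(7,22,-3),(7,22,3)]:
    u=P(a);print(a,u.round(1),((u-[240,110])*4).round(0),((u-[220,220])*4).round(0))
E
```

```text
(-41, 22, -7) [257.9 277.5] [ 72. 670.] [152. 230.]
(-41, 22, 7) [295.8 277.4] [223. 670.] [303. 230.]
(-41, -22, -7) [260.1 374.4] [  80. 1058.] [160. 618.]
(-41, -22, 7) [294.4 374.3] [ 218. 1057.] [298. 617.]
(7, 60, -3) [270.7 155.5] [123. 182.] [ 203. -258.]
(7, 60, 3) [283.5 155.4] [174. 182.] [ 254. -258.]
(7, 22, -3) [271.4 231.4] [125. 486.] [205.  46.]
(7, 22, 3) [283.3 231.4] [173. 486.] [253.  46.]
```

View pics/w2c.png

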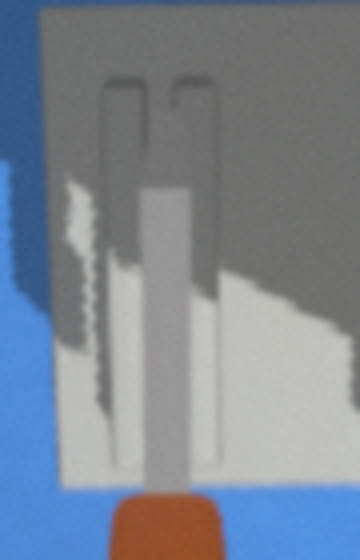

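View pics/w2d.png

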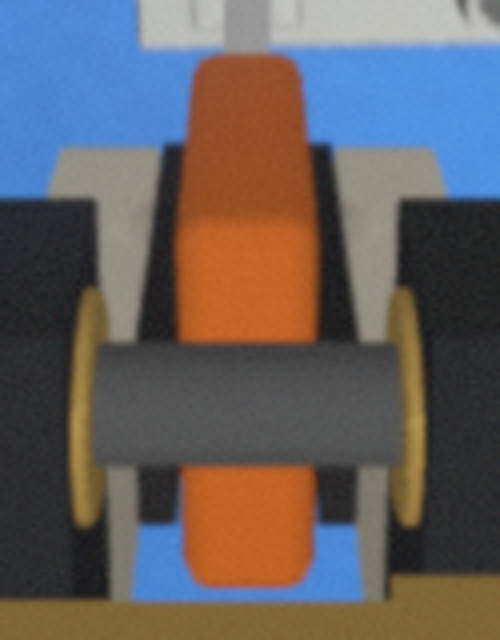

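>>> {"api": "play_rows", "payload": {
  "series": [-0.002,-0.0149,0.023,0,-0.002,-0.0149,0.023,0,-0.002,-0.0149,0.023,0,-0.002,-0.0149,0.023,0,-0.002,-0.0149,0.023,0]
}}

```text
time_s: 4.1
tcp_pos: [0.53, -0.1441, 0.2798]
eef_rot: [42.0, 89.9, 150.5]
contact_force: [0.7, 0.4, -4.5]
gripper_width: 0.0137
```

>>> {"api": "play_rows", "payload": {
  "series": [-0.002,-0.0149,0.023,0,-0.002,-0.0149,0.023,0,-0.002,-0.0149,0.023,0,-0.002,-0.0149,0.023,0,-0.002,-0.0149,0.023,0]
}}

```text
time_s: 4.52
tcp_pos: [0.564, -0.0113, 0.2898]
eef_rot: [54.8, 89.9, 163.3]
contact_force: [1.3, -0.1, -5.2]
gripper_width: 0.0137
```

>>> {"api": "play_rows", "payload": {
  "series": [-0.002,-0.0149,0.023,0,-0.002,-0.0149,0.023,0,-0.002,-0.0149,0.023,0,-0.002,-0.0149,0.023,0,-0.002,-0.0149,0.023,0]
}}

```text
time_s: 4.93
tcp_pos: [0.5981, 0.1212, 0.2996]
eef_rot: [69.5, 89.9, 178.1]
contact_force: [-0.2, -0.1, -3.9]
gripper_width: 0.0136
```

>>> {"api": "play_rows", "payload": {
  "series": [0,0,0,0.0735,0,0,0,0.0735,0,0,0,0.0735,0,0,0,0.0735,0,0,0,0.0735]
}}

```text
time_s: 5.35
tcp_pos: [0.5979, 0.12, 0.2993]
eef_rot: [95.5, 89.9, -177.2]
contact_force: [-0.4, -0.8, -4.2]
gripper_width: 0.0138
```

```bash
python3 look.py p1 wrist scene top
```

```text
5.35 tcp [0.5979 0.12   0.2993] ztoolyaw 87.29 F [-0.3584 -0.8114 -4.1819] Ftool [ 4.1829  0.3093 -0.8264] M [-0.0188 -0.0219  0.0165] w 0.0138
down [-0.0025 -0.0001 -1.    ]
```

View pics/wrist_p1.png

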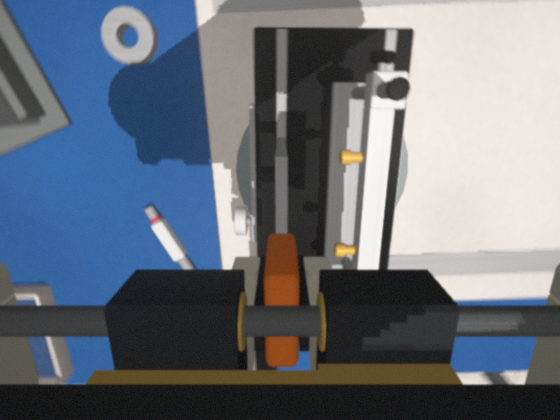

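View pics/scene_p1.png

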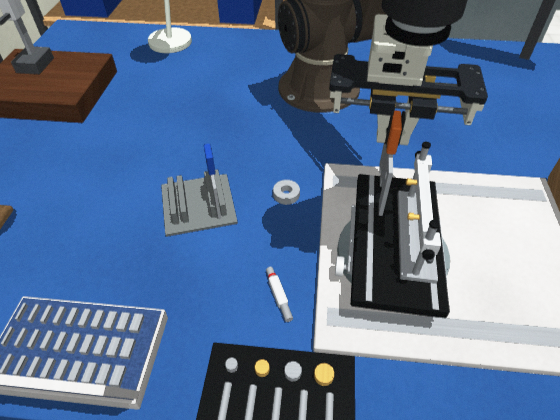

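View pics/top_p1.png

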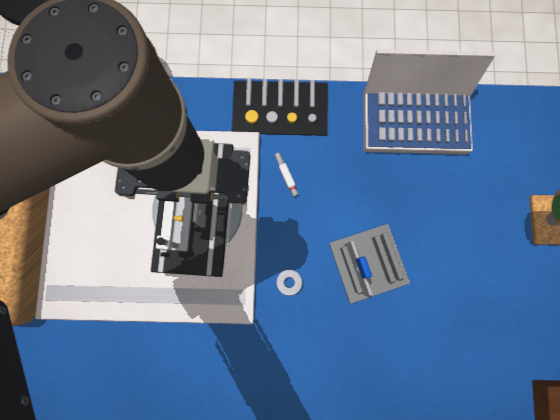

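```bash
cat > grid.py <<'E'
import cv2,sys
def g(n,x,y,w,h,f,out,step=5):
    im=cv2.imread(n) if isinstance(n,str) else n
    o=cv2.resize(im[y:y+h,x:x+w],None,fx=f,fy=f,interpolation=cv2.INTER_CUBIC)
    for i in range(0,w,step): cv2.putText(o,str(x+i),(i*f,10),0,.35,(0,0,255),1); cv2.line(o,(i*f,0),(i*f,6 if (i//step)%2 else h*f),(0,255,0),1)
    for i in range(0,h,step): cv2.putText(o,str(y+i),(0,i*f+4),0,.35,(0,0,255),1); cv2.line(o,(0,i*f),(6 if (i//step)%2 else w*f,i*f),(0,255,0),1)
    cv2.imwrite(out,o)
if __name__=="__main__":
    a=sys.argv; g(a[1],*map(int,a[2:7]),a[7])
E
python3 grid.py pics/wrist_p1.png 325 140 50 35 12 pics/c1.png
python3 grid.py pics/wrist_p1.png 325 235 50 35 12 pics/c2.png
python3 grid.py pics/wrist_p1.png 260 135 45 110 5 pics/c3.png
```

```text
(no output)
```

View pics/c1.png

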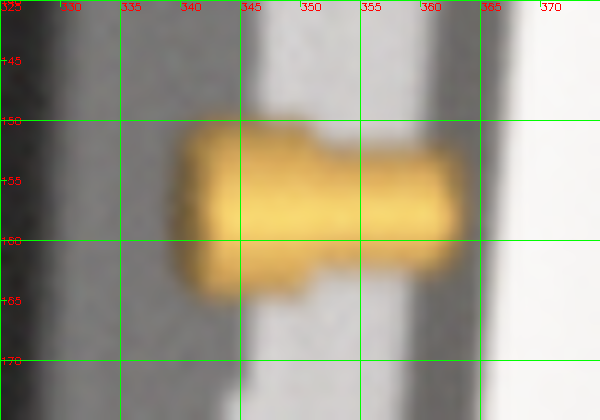

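View pics/c2.png

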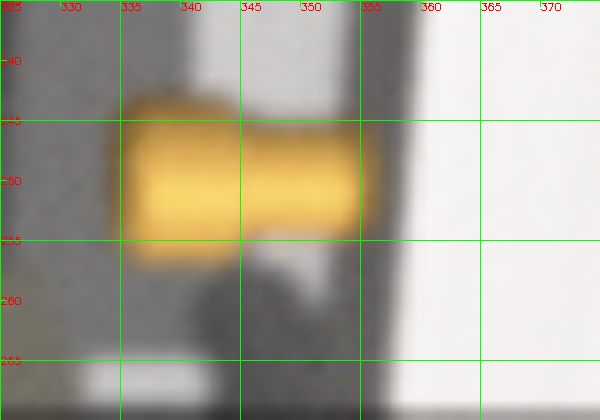

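View pics/c3.png

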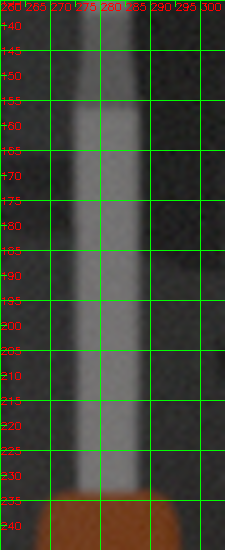

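```bash
cat > fit.py <<'E'
from h import *
np.set_printoptions(precision=4,suppress=True)
def fith(c,obs,z0=.185,fixz=None):
    # obs: list of (x_mm,ydist from face mm,uv) ; params: face mid x,y,z,yaw
    def W(p):
        e=np.array([np.cos(p[3]),np.sin(p[3]),0]);f=np.array([-e[1],e[0],0])
        return np.array([p[:3]+e*a/1e3-f*b/1e3 for a,b,_ in obs])
    uv=np.array([o[2] for o in obs])
    fun=lambda p:(proj(c,W(p))-uv).ravel() if fixz is None else (proj(c,W([p[0],p[1],fixz,p[2]]))-uv).ravel()
    r=least_squares(fun,[.6,.18,z0,-.04] if fixz is None else [.6,.18,-.04],x_scale=[.01,.01,.01,.05][:4 if fixz is None else 3])
    return r.x,r.fun.reshape(-1,2)
def fitg(c,obs,z):
    # plate top-edge pts: (x_mm,y_mm,uv), z fixed world; params x,y,yaw of gauge centre
    def W(p):
        e=np.array([np.cos(p[2]),np.sin(p[2]),0]);f=np.array([-e[1],e[0],0])
        return np.array([np.array([p[0],p[1],z])+e*a/1e3+f*b/1e3 for a,b,_ in obs])
    uv=np.array([o[2] for o in obs])
    r=least_squares(lambda p:(proj(c,W(p))-uv).ravel(),[.6,.12,-.04],x_scale=[.01,.01,.05])
    return r.x,r.fun.reshape(-1,2)
E
python3 - <<'E'
from fit import *
c=pickle.load(open("pics/wrist_p1.pkl","rb"))
obs=[(-40,18,(339.3,157.3)),(-40,10,(350.6,157.3)),(-40,0,(363.3,157.3)),(40,18,(334,250)),(40,10,(345,250)),(40,0,(356.8,250))]
print(fith(c,obs))
for z in(.18,.184,.188,.192): p,f=fith(c,obs,fixz=z);print(z,p,np.degrees(p[2]),(f**2).sum())
p,f=fitg(c,[(-60,-3,(275,156.5)),(-60,3,(287.8,156.5)),(-30,-3,(276.7,215)),(-30,3,(287.7,215))],.2993+.019-.026)
print(p,np.degrees(p[2]),f)
E
```

```text
(array([ 0.6012,  0.1846,  0.1853, -0.0474]), array([[ 0.8027, -0.1227],
       [-0.3833, -0.1138],
       [-0.4415, -0.1027],
       [ 1.2133,  0.1163],
       [-0.4991,  0.1226],
       [-0.6902,  0.1305]]))
0.18 [ 0.6027  0.1856 -0.0484] -2.774968526852332 7.995249824653884
0.184 [ 0.6015  0.1849 -0.0476] -2.730080640627708 3.5495345629387347
0.188 [ 0.6004  0.1841 -0.0468] -2.683994001153937 4.615106474930701
0.192 [ 0.5992  0.1834 -0.046 ] -2.636656396894249 11.689813220773768
[ 0.6012  0.1209 -0.0332] -1.9035706067964016 [[ 0.176  -0.2418]
 [-0.155  -0.4078]
 [-0.4214  0.4377]
 [ 0.3993  0.2876]]
```

>>> {"api": "play_rows", "payload": {
  "series": [0,0,0.01,0,0,0,0.012,0,0,0,0.012,0,0,0,0.01,0,0,0,0.006,0]
}}

```text
time_s: 5.92
tcp_pos: [0.6012, 0.1717, 0.2998]
eef_rot: [60.1, 90.0, 147.6]
contact_force: [0.7, -0.4, -4.8]
gripper_width: 0.0138
```

>>> {"api": "play_rows", "payload": {
  "series": [0.0015,0,0,0,0.0015,0,0,0,0.001,0,0,0,0,0,0,0,0,0,0,0]
}}

```text
time_s: 6.33
tcp_pos: [0.6011, 0.1693, 0.296]
eef_rot: [153.9, 90.0, -118.6]
contact_force: [-0.3, 0.4, -5.1]
gripper_width: 0.0137
```

```bash
python3 look.py p2 wrist scene; python3 grid.py pics/scene_p2.png 370 130 80 100 6 pics/d1.png;python3 grid.py pics/wrist_p2.png 260 140 80 120 5 pics/d2.png
```

```text
6.33 tcp [0.6011 0.1693 0.296 ] ztoolyaw 87.47 F [-0.2623  0.3606 -5.0775] Ftool [5.0775 0.2775 0.3497] M [-0.0171 -0.0476 -0.0292] w 0.0137
down [-0.0001 -0.0002 -1.    ]
```

View pics/d1.png

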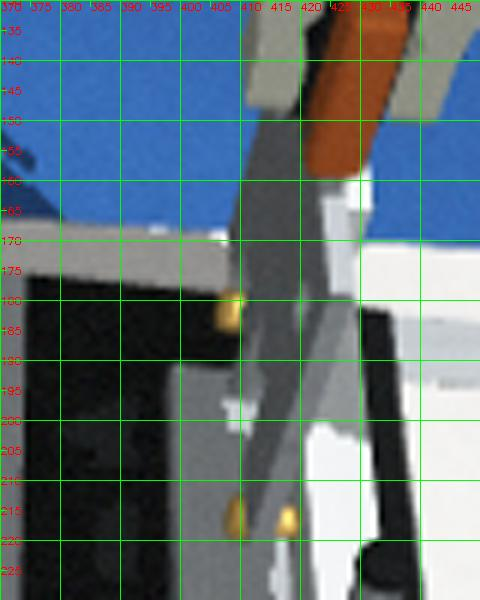

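View pics/d2.png

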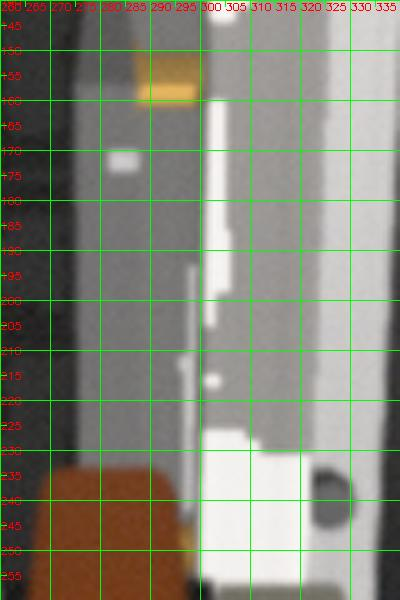

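>>> {"api": "play_rows", "payload": {
  "series": [0,0,-0.0005,0,0.001,0,-0.0005,0,0.001,0,0,0,0.001,0,0,0,0.001,0,0,0]
}}

```text
time_s: 6.85
tcp_pos: [0.6011, 0.1687, 0.2919]
eef_rot: [39.1, 90.0, 126.6]
contact_force: [0.5, 0.3, -4.3]
gripper_width: 0.0139
```

>>> {"api": "play_rows", "payload": {
  "series": [0.0005,0,0,0,0.0005,0,0,0,0.0005,0,0,0,0,0,0,0,0,0,0,0]
}}

```text
time_s: 7.27
tcp_pos: [0.6011, 0.1688, 0.2905]
eef_rot: [151.8, 90.0, -120.7]
contact_force: [0.0, 0.3, -3.9]
gripper_width: 0.0139
```

>>> {"api": "play_rows", "payload": {
  "series": [0.0003,0,0,0,0.0003,0,0,0,0.0003,0,0,0,0,0,0,0,0,0,0,0]
}}

```text
time_s: 7.68
tcp_pos: [0.6011, 0.1688, 0.2897]
eef_rot: [38.5, 90.0, 126.0]
contact_force: [0.4, 0.0, -3.8]
gripper_width: 0.0141
```

>>> {"api": "play_rows", "payload": {
  "series": [0.0003,0,0,0,0.0003,0,0,0,0.0003,0,0,0,0,0,0,0,0,0,0,0]
}}

```text
time_s: 8.1
tcp_pos: [0.6011, 0.1688, 0.2887]
eef_rot: [133.6, 90.0, -138.9]
contact_force: [0.3, 1.3, -4.0]
gripper_width: 0.0141
```

>>> {"api": "play_rows", "payload": {
  "series": [0.0003,0,0,0,0.0003,0,0,0,0.0003,0,0,0,0,0,0,0,0,0,0,0]
}}

```text
time_s: 8.52
tcp_pos: [0.6011, 0.1688, 0.2878]
eef_rot: [116.9, 90.0, -155.6]
contact_force: [1.1, 0.7, -3.7]
gripper_width: 0.0136
```

>>> {"api": "play_rows", "payload": {
  "series": [0.0003,0,0,0,0.0003,0,0,0,0.0003,0,0,0,0,0,0,0,0,0,0,0]
}}

```text
time_s: 8.93
tcp_pos: [0.6011, 0.1688, 0.2869]
eef_rot: [99.0, 90.0, -173.5]
contact_force: [-0.3, 0.2, -4.1]
gripper_width: 0.0141
```

>>> {"api": "play_rows", "payload": {
  "series": [0.0003,0,0,0,0.0003,0,0,0,0.0003,0,0,0,0,0,0,0,0,0,0,0]
}}

```text
time_s: 9.35
tcp_pos: [0.6011, 0.1688, 0.286]
eef_rot: [128.9, 90.0, -143.6]
contact_force: [0.6, 0.0, -4.1]
gripper_width: 0.0139
```

>>> {"api": "play_rows", "payload": {
  "series": [0.0003,0,0,0,0.0003,0,0,0,0.0003,0,0,0,0,0,0,0,0,0,0,0]
}}

```text
time_s: 9.77
tcp_pos: [0.6012, 0.1688, 0.2857]
eef_rot: [-73.5, 90.0, 14.0]
contact_force: [-1.1, 0.1, -0.0]
gripper_width: 0.0142
```

```bash
python3 look.py p3 wrist scene; python3 grid.py pics/scene_p3.png 395 170 40 60 10 pics/d1.png;python3 grid.py pics/wrist_p3.png 260 140 80 120 5 pics/d2.png
```

```text
9.77 tcp [0.6012 0.1688 0.2857] ztoolyaw 87.5 F [-1.0514  0.1181 -0.0304] Ftool [0.0297 1.0555 0.0722] M [-0.0793  0.6065  0.0162] w 0.0142
down [ 0.0007  0.0002 -1.    ]
```

View pics/d1.png

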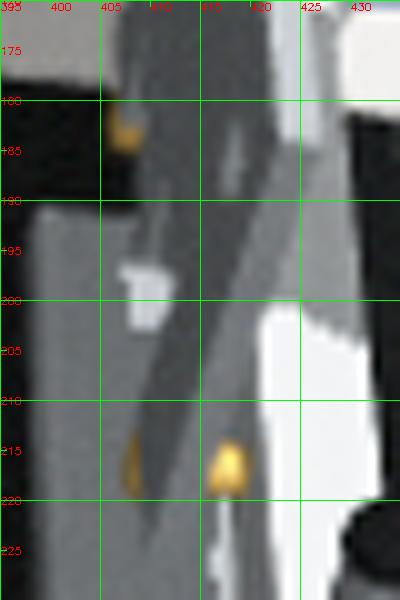

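View pics/d2.png

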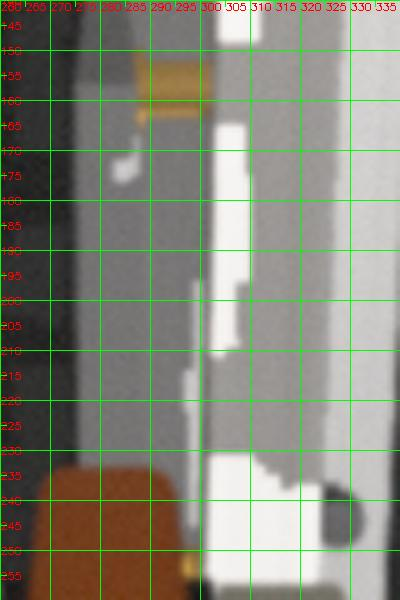

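>>> {"api": "play_rows", "payload": {
  "series": [0,0,0,0,0,0,0,0,0,0,0,0,0,0,0,0,0,0,0,0]
}}

```text
time_s: 10.28
tcp_pos: [0.6013, 0.1688, 0.2856]
eef_rot: [-75.8, 90.0, 11.7]
contact_force: [-1.5, 0.1, 3.9]
gripper_width: 0.0136
```

```bash
python3 look.py p3b
```

```text
10.28 tcp [0.6013 0.1688 0.2856] ztoolyaw 87.5 F [-1.5206  0.0588  3.8908] Ftool [-3.8917  1.5195 -0.007 ] M [-0.0151  0.9281  0.0171] w 0.0136
down [ 0.0006  0.0001 -1.    ]
```

>>> {"api": "play_rows", "payload": {
  "series": [0.0003,0,0,0,0,0,0,0,0,0,0,0,0,0,0,0,0,0,0,0]
}}

```text
time_s: 10.7
tcp_pos: [0.6013, 0.1688, 0.2856]
eef_rot: [-75.7, 89.9, 11.9]
contact_force: [-2.8, 0.4, 5.5]
gripper_width: 0.0141
```

```bash
python3 look.py p3c
```

```text
10.7 tcp [0.6013 0.1688 0.2856] ztoolyaw 87.51 F [-2.7723  0.3549  5.4826] Ftool [-5.4849  2.7805  0.2351] M [-0.0406  1.1978 -0.0135] w 0.0141
down [ 0.0009  0.0002 -1.    ]
```

>>> {"api": "play_rows", "payload": {
  "series": [-0.0003,0,0,0,0,0,0,0,0,0,0,0,0,0,0,0,0,0,0,0],
  "squeeze": 14
}}

```text
time_s: 11.12
tcp_pos: [0.6014, 0.1688, 0.2855]
eef_rot: [-78.4, 90.0, 9.1]
contact_force: [-1.6, -0.3, 5.1]
gripper_width: 0.0138
```

```bash
python3 look.py p3d
```

```text
11.12 tcp [0.6014 0.1688 0.2855] ztoolyaw 87.5 F [-1.6182 -0.2735  5.0878] Ftool [-5.089   1.6012 -0.3431] M [-0.0888  0.7962  0.039 ] w 0.0138
down [ 0.0007  0.0001 -1.    ]
```

>>> {"api": "play_rows", "payload": {
  "series": [0,0,0,0,0,0,0,0,0,0,0,0,0,0,0,0,0,0,0,0],
  "squeeze": 8
}}

```text
time_s: 11.53
tcp_pos: [0.6014, 0.1688, 0.2855]
eef_rot: [-78.7, 90.0, 8.8]
contact_force: [-1.4, 0.3, 4.3]
gripper_width: 0.014
```

```bash
python3 look.py p3e
```

```text
11.53 tcp [0.6014 0.1688 0.2855] ztoolyaw 87.5 F [-1.4298  0.2692  4.2959] Ftool [-4.2969  1.4371  0.2072] M [-0.0341  0.7582  0.0588] w 0.014
down [ 0.0007  0.0001 -1.    ]
```

>>> {"api": "play_rows", "payload": {
  "series": [-0.0003,0.0005,0,0,0,0,0,0,0,0,0,0,0,0,0,0,0,0,0,0]
}}

```text
time_s: 11.95
tcp_pos: [0.601, 0.1688, 0.2856]
eef_rot: [-81.4, 90.0, 6.1]
contact_force: [1.4, -0.6, 2.9]
gripper_width: 0.0141
```

```bash
python3 look.py p3f
```

```text
11.95 tcp [0.601  0.1688 0.2856] ztoolyaw 87.5 F [ 1.4348 -0.6258  2.9202] Ftool [-2.9191 -1.463  -0.5622] M [-0.3134 -0.5247  0.0478] w 0.0141
down [ 0.0008  0.0001 -1.    ]
```

>>> {"api": "play_rows", "payload": {
  "series": [0,0,0,0,0,0,0,0,-0.001,0,0,0,-0.002,0,0,0,-0.002,0,0,0],
  "squeeze": 40
}}

```text
time_s: 12.37
tcp_pos: [0.5994, 0.1687, 0.2889]
eef_rot: [104.3, 89.8, -168.2]
contact_force: [0.9, 0.3, -3.6]
gripper_width: 0.0139
```

>>> {"api": "play_rows", "payload": {
  "series": [0,0,-0.004,0,0,0,-0.008,0,0,0,-0.008,0,0,0,0,0,0,0,0,0]
}}

```text
time_s: 12.78
tcp_pos: [0.5996, 0.148, 0.2904]
eef_rot: [89.0, 90.0, 176.5]
contact_force: [0.4, 0.3, -4.6]
gripper_width: 0.0137
```

```bash
python3 look.py p4
```

```text
12.78 tcp [0.5996 0.148  0.2904] ztoolyaw 87.44 F [ 0.4191  0.3284 -4.579 ] Ftool [ 4.579  -0.4049  0.3468] M [ 0.0226 -0.0212  0.0082] w 0.0137
down [-0.0002  0.     -1.    ]
```

>>> {"api": "play_rows", "payload": {
  "series": [0.016,0,0,0,0.016,0,0,0,0.016,0,0,0,0.016,0,0,0,0.0128,0,0,0]
}}

```text
time_s: 13.2
tcp_pos: [0.5993, 0.1487, 0.2123]
eef_rot: [100.3, 89.9, -172.2]
contact_force: [0.5, 0.5, -4.7]
gripper_width: 0.0138
```

>>> {"api": "play_rows", "payload": {
  "series": [0,0,0,0,0,0,0,0,0,0,0,0,0,0,0,0,0,0,0,0]
}}

```text
time_s: 13.62
tcp_pos: [0.6002, 0.149, 0.2148]
eef_rot: [-60.8, 89.9, 26.7]
contact_force: [0.2, -0.4, -4.5]
gripper_width: 0.0138
```

```bash
python3 look.py p5 wrist scene; python3 grid.py pics/scene_p5.png 370 150 70 100 6 pics/d1.png;python3 grid.py pics/wrist_p5.png 265 135 60 120 5 pics/d2.png
```

```text
13.62 tcp [0.6002 0.149  0.2148] ztoolyaw 87.5 F [ 0.2071 -0.4238 -4.492 ] Ftool [ 4.492  -0.2183 -0.4183] M [-0.0553 -0.0445 -0.0097] w 0.0138
down [ 0.0016  0.0008 -1.    ]
```

View pics/d1.png

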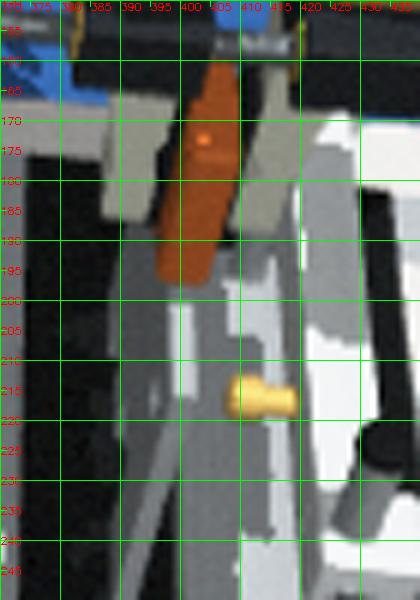

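View pics/wrist_p5.png

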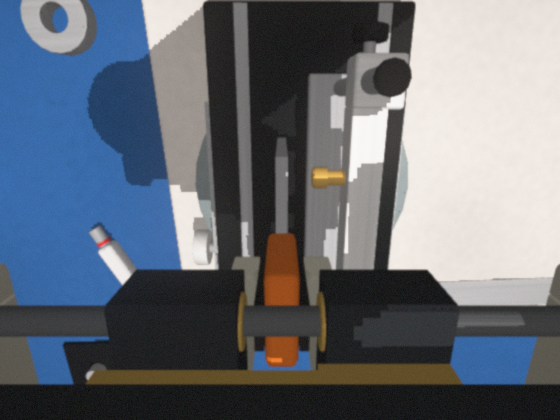

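View pics/d2.png

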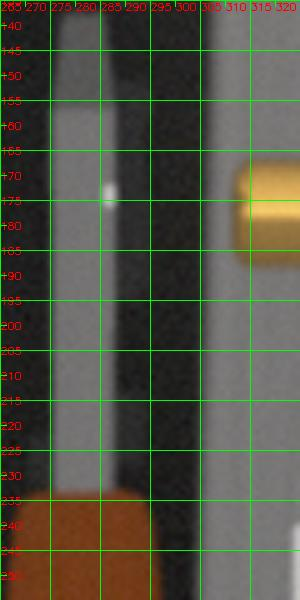

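>>> {"api": "play_rows", "payload": {
  "series": [0,0,0,0,0,0,0,0,0,0,0,0,0,0,0,0,0,0,0,0]
}}

```text
time_s: 14.13
tcp_pos: [0.5997, 0.1488, 0.2137]
eef_rot: [155.5, 90.0, -117.0]
contact_force: [0.7, 0.4, -3.8]
gripper_width: 0.0136
```

```bash
python3 look.py p6 wrist scene; python3 grid.py pics/wrist_p6.png 300 155 55 45 11 pics/d1.png;python3 grid.py pics/wrist_p6.png 262 145 40 25 15 pics/d2.png; python3 - <<'E'
import cv2
im=cv2.imread("pics/wrist_p6.png").astype(int).sum(2)
print("plate col 277-283 rows:",[(v,im[v,277:284].mean().round()) for v in range(148,166)])
print("row 180 cols",[(u,im[178:184,u].mean().round()) for u in range(268,294)])
print("row 220 cols",[(u,im[215:224,u].mean().round()) for u in range(268,294)])
i=cv2.imread("pics/wrist_p6.png").astype(int); br=i[:,:,2]-i[:,:,0]
print("head R-B by row",[(v,br[v,314:320].mean().round()) for v in range(163,192)])
print("neck R-B by row",[(v,br[v,330:338].mean().round()) for v in range(163,192)])
E
```

```text
14.13 tcp [0.5997 0.1488 0.2137] ztoolyaw 87.5 F [ 0.6603  0.3703 -3.7953] Ftool [ 3.7953 -0.6435  0.3989] M [-0.0314  0.0058  0.0247] w 0.0136
down [-0. -0. -1.]
plate col 277-283 rows: [(148, np.float64(257.0)), (149, np.float64(257.0)), (150, np.float64(256.0)), (151, np.float64(260.0)), (152, np.float64(260.0)), (153, np.float64(259.0)), (154, np.float64(256.0)), (155, np.float64(265.0)), (156, np.float64(289.0)), (157, np.float64(322.0)), (158, np.float64(341.0)), (159, np.float64(343.0)), (160, np.float64(343.0)), (161, np.float64(343.0)), (162, np.float64(344.0)), (163, np.float64(339.0)), (164, np.float64(345.0)), (165, np.float64(345.0))]
row 180 cols [(268, np.float64(92.0)), (269, np.float64(87.0)), (270, np.float64(88.0)), (271, np.float64(91.0)), (272, np.float64(96.0)), (273, np.float64(96.0)), (274, np.float64(128.0)), (275, np.float64(223.0)), (276, np.float64(316.0)), (277, np.float64(341.0)), (278, np.float64(343.0)), (279, np.float64(341.0)), (280, np.float64(345.0)), (281, np.float64(346.0)), (282, np.float64(345.0)), (283, np.float64(347.0)), (284, np.float64(340
[... 1705 characters left out ...]
.0)), (164, np.float64(4.0)), (165, np.float64(3.0)), (166, np.float64(3.0)), (167, np.float64(3.0)), (168, np.float64(4.0)), (169, np.float64(2.0)), (170, np.float64(8.0)), (171, np.float64(34.0)), (172, np.float64(74.0)), (173, np.float64(103.0)), (174, np.float64(117.0)), (175, np.float64(127.0)), (176, np.float64(132.0)), (177, np.float64(131.0)), (178, np.float64(114.0)), (179, np.float64(96.0)), (180, np.float64(88.0)), (181, np.float64(84.0)), (182, np.float64(80.0)), (183, np.float64(78.0)), (184, np.float64(75.0)), (185, np.float64(66.0)), (186, np.float64(43.0)), (187, np.float64(15.0)), (188, np.float64(4.0)), (189, np.float64(2.0)), (190, np.float64(4.0)), (191, np.float64(3.0))]
```

View pics/d1.png

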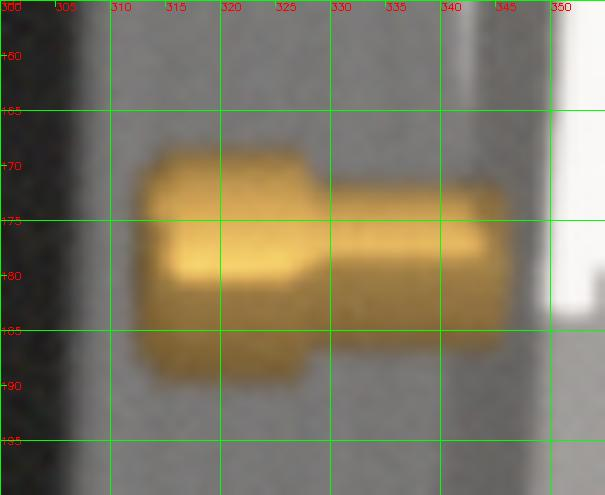

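View pics/d2.png

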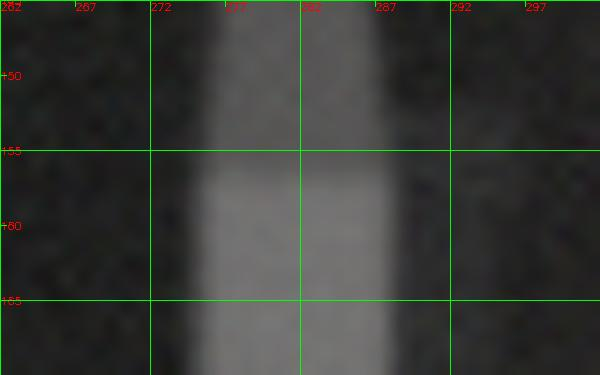

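```bash
python3 - <<'E'
from fit import *
c=pickle.load(open("pics/wrist_p6.pkl","rb"))
e=np.array([np.cos(np.radians(-2.5)),np.sin(np.radians(-2.5)),0])
f=np.array([-e[1],e[0],0])
tcp=np.array([.5997,.1488,.2137])
R=lambda P:((P-tcp)@e*1e3,(P-tcp)@f*1e3)
for zt in(-.007,-.0076): print("plate end x,y",R(onz(c,(281.3,156.4),tcp[2]+zt)), "edges",R(onz(c,(275.,180),tcp[2]+zt)),R(onz(c,(287.5,180),tcp[2]+zt)),R(onz(c,(275.1,220),tcp[2]+zt)),R(onz(c,(287.3,220),tcp[2]+zt)))
for z in(.1816,.1826,.1836): print("peg A head/neck/base",R(onz(c,(320,178.9),z)),R(onz(c,(336,178.7),z)),R(onz(c,(346,178.7),z)),"nose",R(onz(c,(312.3,178.9),z)),"step",R(onz(c,(328,178.8),z)))
# sizes check
a=R(onz(c,(320,168.6),.1826))[0];b=R(onz(c,(320,189.2),.1826))[0];print("head dia",b-a)
E
```

```text
plate end x,y (np.float64(-56.614408063167915), np.float64(0.17454514757057463)) edges (np.float64(-45.037047521738366), np.float64(-2.9096697375101614)) (np.float64(-45.0408995973448), np.float64(3.2266671217468925)) (np.float64(-24.246876167905533), np.float64(-2.9596364437255254)) (np.float64(-24.250262567530648), np.float64(3.254254128611232))
plate end x,y (np.float64(-56.52183383805752), np.float64(0.17492639776639643)) edges (np.float64(-44.90273215213341), np.float64(-2.9204083499729747)) (np.float64(-44.906598116055996), np.float64(3.2380525264633664)) (np.float64(-24.037603683210094), np.float64(-2.9705552067068064)) (np.float64(-24.041002292198087), np.float64(3.2657389958291847))
peg A head/neck/base (np.float64(-40.0677142753277), np.float64(22.043204316517322)) (np.float64(-40.1884649308248), np.float64(31.06938308790461)) (np.float64(-40.19202266559321), np.float64(36.71355094302245)) nose (np.float64(-40.06497632028284), np.float64(17.696831288749422)) step (np.float64(-40.12809411569747), np.float64(26.556631023164446))
peg A head/neck/base (np.float64(-40.288181734701375), np.float64(21.928465378140398)) (np.float64(-40.408301892888396), np.float64(30.907514124331023)) (np.float64(-40.41184105101054), np.float64(36.52221106158167)) nose (np.float64(-40.28545807583813), np.float64(17.60478685659724)) step (np.float64(-40.348246302853624), np.float64(26.41832531087407))
peg A head/neck/base (np.float64(-40.50864919407504), np.float64(21.81372643976347)) (np.float64(-40.62813885495199), np.float64(30.745645160757405)) (np.float64(-40.63165943642799), np.float64(36.33087118014091)) nose (np.float64(-40.505939831393306), np.float64(17.51274242444507)) step (np.float64(-40.56839849000967), np.float64(26.280019598583706))
head dia 11.792305117956687
```

>>> {"api": "play_rows", "payload": {
  "series": [0,0.0015,0,0,0,0.002,0.002,0,0,0,0.004,0,0,0,0.004,0,0,0,0,0]
}}

```text
time_s: 14.65
tcp_pos: [0.5968, 0.1599, 0.2137]
eef_rot: [-44.8, 90.0, 42.8]
contact_force: [0.1, -0.3, -4.6]
gripper_width: 0.0136
```

>>> {"api": "play_rows", "payload": {
  "series": [0,0,0,0,0,0,0,0,0,0,0,0,0,0,0,0,0,0,0,0]
}}

```text
time_s: 15.07
tcp_pos: [0.5967, 0.1589, 0.2137]
eef_rot: [-54.1, 90.0, 33.4]
contact_force: [-0.2, 0.0, -4.1]
gripper_width: 0.0141
```

```bash
python3 look.py p7 wrist scene; python3 grid.py pics/wrist_p7.png 270 140 65 65 9 pics/d1.png;python3 grid.py pics/scene_p7.png 375 150 65 90 6 pics/d2.png; python3 - <<'E'
import cv2
i=cv2.imread("pics/wrist_p7.png").astype(int);im=i.sum(2)
print([(v,int(im[v,277:284].mean())) for v in range(152,162)])
br=i[:,:,2]-i[:,:,0]
for cs in ((296,303),(312,320)):print([(v,int(br[v,cs[0]:cs[1]].mean())) for v in range(163,194)])
E
```

```text
15.07 tcp [0.5967 0.1589 0.2137] ztoolyaw 87.49 F [-0.1865  0.0252 -4.1258] Ftool [4.1258 0.1876 0.0169] M [-0.0309  0.0279  0.0212] w 0.0141
down [ 0.  0. -1.]
[(152, 260), (153, 260), (154, 263), (155, 266), (156, 288), (157, 324), (158, 340), (159, 345), (160, 345), (161, 345)]
[(163, 1), (164, 2), (165, 2), (166, 3), (167, 2), (168, 2), (169, 2), (170, 2), (171, 3), (172, 2), (173, 8), (174, 28), (175, 54), (176, 69), (177, 76), (178, 79), (179, 82), (180, 83), (181, 86), (182, 88), (183, 89), (184, 92), (185, 93), (186, 89), (187, 86), (188, 84), (189, 82), (190, 80), (191, 78), (192, 73), (193, 68)]
[(163, 3), (164, 3), (165, 3), (166, 3), (167, 2), (168, 2), (169, 2), (170, 3), (171, 2), (172, 3), (173, 3), (174, 2), (175, 2), (176, 6), (177, 25), (178, 56), (179, 73), (180, 79), (181, 82), (182, 84), (183, 87), (184, 91), (185, 91), (186, 88), (187, 83), (188, 79), (189, 77), (190, 73), (191, 65), (192, 42), (193, 15)]
```

View pics/d1.png

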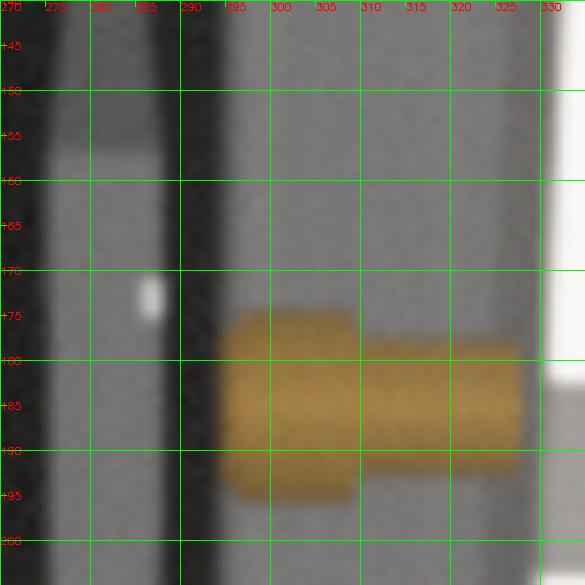

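View pics/d2.png

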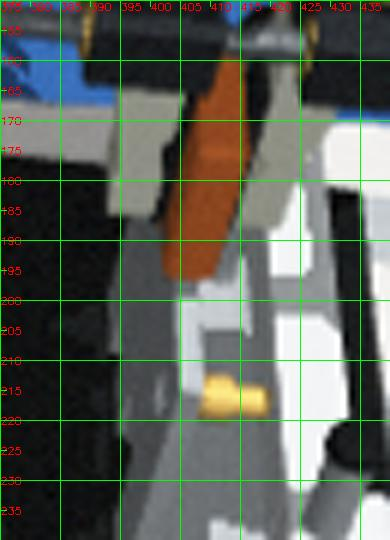

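```bash
python3 - <<'E'
from fit import *
c=pickle.load(open("pics/wrist_p7.pkl","rb"))
e=np.array([np.cos(np.radians(-2.5)),np.sin(np.radians(-2.5)),0])
f=np.array([-e[1],e[0],0])
tcp=np.array([.5967,.1589,.2137])
R=lambda P:np.array([(P-tcp)@e*1e3,(P-tcp)@f*1e3])
print("plate end",R(onz(c,(281.3,156.5),tcp[2]-.0072)))
for z in (.1816,.1826,.1836): print("pegA",R(onz(c,(302,185.1),z)),R(onz(c,(318,184.9),z)),"nose",R(onz(c,(294.6,185),z)),"base",R(onz(c,(327.8,185),z)),"step",R(onz(c,(309.5,185),z)))
E
```

```text
plate end [-56.5732   0.1193]
pegA [-36.5091  11.8937] [-36.6298  20.9722] nose [-36.5653   7.6925] base [-36.5743  26.5368] step [-36.5693  16.1494]
pegA [-36.7483  11.8316] [-36.8684  20.8627] nose [-36.8042   7.6525] base [-36.8132  26.3983] step [-36.8082  16.0652]
pegA [-36.9876  11.7696] [-37.107   20.7533] nose [-37.0432   7.6124] base [-37.0521  26.2599] step [-37.0472  15.981 ]
```

>>> {"api": "play_rows", "payload": {
  "series": [0,0.0002,0.0015,0,0,0,0.0015,0,0,0,0.0005,0,0,0,0.0004,0,0,0,0.0004,0]
}}

```text
time_s: 15.58
tcp_pos: [0.5967, 0.1634, 0.2137]
eef_rot: [126.8, 90.0, -145.7]
contact_force: [0.3, -0.5, -4.4]
gripper_width: 0.0138
```

>>> {"api": "play_rows", "payload": {
  "series": [0,0,0.0004,0,0,0,0.0004,0,0,0,0.0003,0,0,0,0,0,0,0,0,0]
}}

```text
time_s: 16.0
tcp_pos: [0.5967, 0.1643, 0.2137]
eef_rot: [124.1, 90.0, -148.4]
contact_force: [0.2, -0.1, -4.2]
gripper_width: 0.0136
```

>>> {"api": "play_rows", "payload": {
  "series": [0,0,0.0004,0,0,0,0.0003,0,0,0,0.0003,0,0,0,0,0,0,0,0,0]
}}

```text
time_s: 16.42
tcp_pos: [0.5968, 0.1654, 0.2136]
eef_rot: [75.1, 90.0, 162.6]
contact_force: [0.2, 0.4, -5.0]
gripper_width: 0.0143
```

>>> {"api": "play_rows", "payload": {
  "series": [0,0,0.0004,0,0,0,0.0004,0,0,0,0.0004,0,0,0,0,0,0,0,0,0]
}}

```text
time_s: 16.83
tcp_pos: [0.5968, 0.1666, 0.2136]
eef_rot: [128.8, 90.0, -143.7]
contact_force: [-0.1, 0.7, -4.0]
gripper_width: 0.0137
```

>>> {"api": "play_rows", "payload": {
  "series": [0,0,0.0004,0,0,0,0.0004,0,0,0,0.0004,0,0,0,0,0,0,0,0,0]
}}

```text
time_s: 17.25
tcp_pos: [0.5969, 0.1678, 0.2136]
eef_rot: [49.6, 90.0, 137.1]
contact_force: [-0.0, 0.4, -3.5]
gripper_width: 0.0139
```

>>> {"api": "play_rows", "payload": {
  "series": [0,0,0.0004,0,0,0,0.0004,0,0,0,0.0004,0,0,0,0,0,0,0,0,0]
}}

```text
time_s: 17.67
tcp_pos: [0.5969, 0.169, 0.2136]
eef_rot: [133.2, 90.0, -139.3]
contact_force: [-0.6, 0.4, -3.4]
gripper_width: 0.0139
```

```bash
python3 look.py p8 wrist scene; python3 grid.py pics/wrist_p8.png 262 140 75 65 8 pics/d1.png;python3 grid.py pics/scene_p8.png 380 150 60 90 6 pics/d2.png
```

```text
17.67 tcp [0.5969 0.169  0.2136] ztoolyaw 87.5 F [-0.6006  0.3779 -3.4425] Ftool [3.4426 0.6163 0.3515] M [-0.0235  0.0218 -0.0246] w 0.0139
down [-0.0001 -0.     -1.    ]
```

View pics/d1.png

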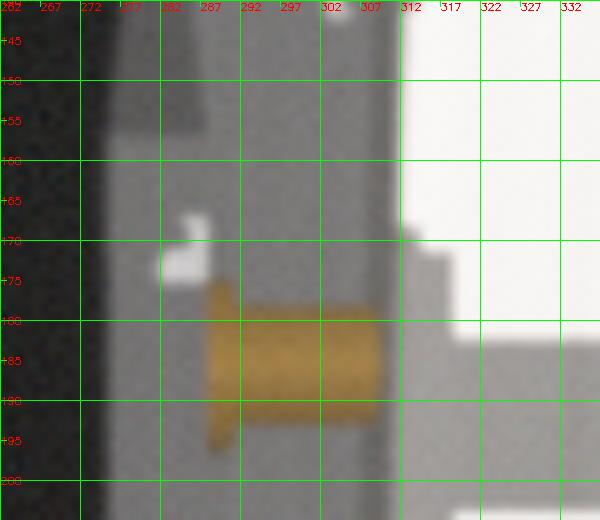

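View pics/d2.png

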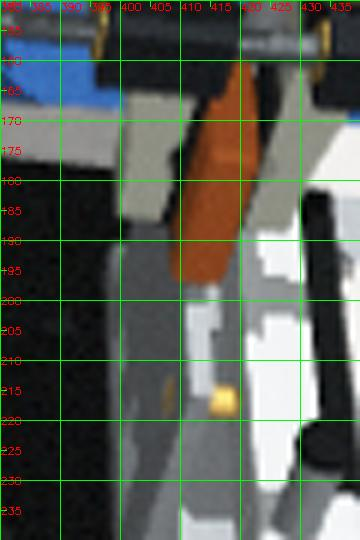

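>>> {"api": "play_rows", "payload": {
  "series": [0,0,0.0005,0,0,0,0.0006,0,0,0,0.0006,0,0,0,0.0006,0,0,0,0.0004,0]
}}

```text
time_s: 18.18
tcp_pos: [0.597, 0.1718, 0.2136]
eef_rot: [94.0, 90.0, -178.5]
contact_force: [0.5, -1.4, -3.9]
gripper_width: 0.0138
```

>>> {"api": "play_rows", "payload": {
  "series": [0,0,0.0005,0,0,0,0.0006,0,0,0,0.0006,0,0,0,0.0006,0,0,0,0.0004,0]
}}

```text
time_s: 18.6
tcp_pos: [0.5972, 0.1744, 0.2137]
eef_rot: [-22.2, 90.0, 65.3]
contact_force: [-0.3, 0.6, -4.2]
gripper_width: 0.0137
```

>>> {"api": "play_rows", "payload": {
  "series": [0,0,0.0005,0,0,0,0.0006,0,0,0,0.0006,0,0,0,0.0006,0,0,0,0.0004,0]
}}

```text
time_s: 19.02
tcp_pos: [0.5973, 0.1771, 0.2136]
eef_rot: [73.9, 90.0, 161.4]
contact_force: [-0.1, 0.7, -3.8]
gripper_width: 0.0138
```

```bash
python3 look.py p9 wrist; python3 grid.py pics/wrist_p9.png 262 140 75 65 8 pics/d1.png
```

```text
19.02 tcp [0.5973 0.1771 0.2136] ztoolyaw 87.5 F [-0.1371  0.6735 -3.7643] Ftool [3.7644 0.1662 0.6668] M [ 0.0291  0.0155 -0.0238] w 0.0138
down [-0.  0. -1.]
```

View pics/d1.png

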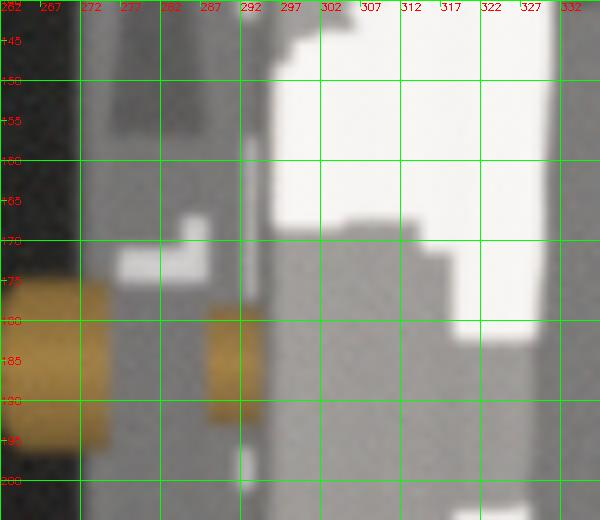

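>>> {"api": "play_rows", "payload": {
  "series": [0,0,0.0005,0,0,0,0.0005,0,0,0,0.0005,0,0,0,0.0005,0,0,0,0,0]
}}

```text
time_s: 19.48
tcp_pos: [0.5974, 0.1791, 0.2137]
eef_rot: [-38.9, 90.0, 48.6]
contact_force: [-0.4, 0.6, -4.7]
gripper_width: 0.0138
```

>>> {"api": "play_rows", "payload": {
  "series": [0,0,0.0003,0,0,0,0.0003,0,0,0,0.0002,0,0,0,0,0,0,0,0,0]
}}

```text
time_s: 19.9
tcp_pos: [0.5974, 0.1798, 0.2136]
eef_rot: [124.1, 90.0, -148.4]
contact_force: [-0.5, -0.9, -4.4]
gripper_width: 0.0139
```

>>> {"api": "play_rows", "payload": {
  "series": [0,0,0.0002,0,0,0,0.0002,0,0,0,0,0,0,0,0,0,0,0,0,0]
}}

```text
time_s: 20.32
tcp_pos: [0.5974, 0.1803, 0.2137]
eef_rot: [1.8, 90.0, 89.3]
contact_force: [-0.1, 0.4, -4.8]
gripper_width: 0.0138
```

```bash
python3 look.py p10 wrist; python3 grid.py pics/wrist_p10.png 262 140 75 65 8 pics/d1.png
```

```text
20.32 tcp [0.5974 0.1803 0.2137] ztoolyaw 87.5 F [-0.1054  0.4287 -4.8082] Ftool [4.8082 0.124  0.4235] M [ 0.0001 -0.0428  0.0168] w 0.0138
down [ 0.  0. -1.]
```

View pics/d1.png

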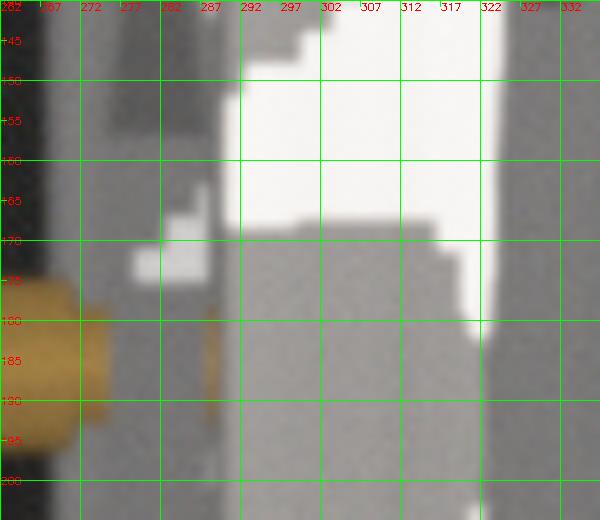

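>>> {"api": "play_rows", "payload": {
  "series": [0,0,0.0002,0,0,0,0.0002,0,0,0,0,0,0,0,0,0,0,0,0,0]
}}

```text
time_s: 20.78
tcp_pos: [0.5975, 0.1807, 0.2137]
eef_rot: [-2.4, 90.0, 85.1]
contact_force: [0.8, 0.4, -4.3]
gripper_width: 0.0138
```

>>> {"api": "play_rows", "payload": {
  "series": [0,0,0.0002,0,0,0,0.0001,0,0,0,0,0,0,0,0,0,0,0,0,0]
}}

```text
time_s: 21.2
tcp_pos: [0.5974, 0.1809, 0.2136]
eef_rot: [115.5, 90.0, -157.0]
contact_force: [0.5, 0.1, -4.1]
gripper_width: 0.0134
```

>>> {"api": "play_rows", "payload": {
  "series": [0,0,0.0002,0,0,0,0.0001,0,0,0,0,0,0,0,0,0,0,0,0,0]
}}

```text
time_s: 21.62
tcp_pos: [0.5975, 0.1811, 0.2137]
eef_rot: [169.7, 90.0, -102.9]
contact_force: [0.7, -1.2, -4.1]
gripper_width: 0.0141
```

>>> {"api": "play_rows", "payload": {
  "series": [0,0,0.0001,0,0,0,0,0,0,0,0,0,0,0,0,0,0,0,0,0]
}}

```text
time_s: 22.03
tcp_pos: [0.5974, 0.1812, 0.2137]
eef_rot: [154.5, 90.0, -118.0]
contact_force: [-0.7, -2.2, -4.6]
gripper_width: 0.0139
```

```bash
python3 look.py p11 wrist scene; python3 grid.py pics/wrist_p11.png 262 140 75 65 8 pics/d1.png
```

```text
22.03 tcp [0.5974 0.1812 0.2137] ztoolyaw 87.49 F [-0.6979 -2.1504 -4.5969] Ftool [ 4.5975  0.6026 -2.1779] M [-0.8439 -0.0331 -0.1634] w 0.0139
down [-0.0001 -0.0002 -1.    ]
```

View pics/d1.png

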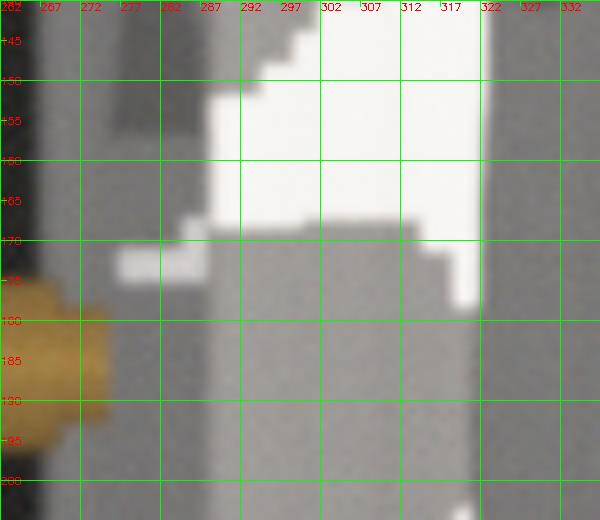

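>>> {"api": "play_rows", "payload": {
  "series": [0,0,0,0.003,0,0,0,0,0,0,0,0,0,0,0,0,0,0,0,0]
}}

```text
time_s: 22.55
tcp_pos: [0.5974, 0.1812, 0.2137]
eef_rot: [161.6, 90.0, -111.1]
contact_force: [-0.0, -2.5, -3.8]
gripper_width: 0.0139
```

```bash
python3 look.py p12
```

```text
22.55 tcp [0.5974 0.1812 0.2137] ztoolyaw 87.33 F [-0.0383 -2.4507 -3.8406] Ftool [ 3.8411 -0.0763 -2.449 ] M [-1.1111 -0.0588  0.0191] w 0.0139
down [-0.0001 -0.0002 -1.    ]
```

Mz is now about 0, so the plate sits squarely flush against the bar at about 2.5 N. Next I'll lower it into the necks.

>>> {"api": "play_rows", "payload": {
  "series": [0.0004,0,0,0,0.0004,0,0,0,0.0004,0,0,0,0.0003,0,0,0,0,0,0,0]
}}

```text
time_s: 22.97
tcp_pos: [0.5975, 0.1813, 0.2123]
eef_rot: [-114.9, 90.0, -27.5]
contact_force: [-0.3, -3.3, -1.5]
gripper_width: 0.0139
```

>>> {"api": "play_rows", "payload": {
  "series": [0.0003,0,0,0,0.0003,0,0,0,0.0001,0,0,0,0,0,0,0,0,0,0,0]
}}

```text
time_s: 23.38
tcp_pos: [0.5975, 0.1812, 0.2115]
eef_rot: [-165.4, 90.0, -78.1]
contact_force: [-0.1, -5.2, -2.8]
gripper_width: 0.0135
```

>>> {"api": "play_rows", "payload": {
  "series": [0.0002,0,0,0,0.0002,0,0,0,0,0,0,0,0,0,0,0,0,0,0,0]
}}

```text
time_s: 23.8
tcp_pos: [0.5975, 0.1812, 0.2113]
eef_rot: [-127.8, 90.0, -40.4]
contact_force: [-0.7, -4.8, -0.0]
gripper_width: 0.0136
```

>>> {"api": "play_rows", "payload": {
  "series": [0,0,-0.0003,0,0.0002,0,0,0,0,0,0,0,0,0,0,0,0,0,0,0]
}}

```text
time_s: 24.22
tcp_pos: [0.5975, 0.1813, 0.2111]
eef_rot: [-49.0, 90.0, 38.3]
contact_force: [-2.2, -3.2, 3.5]
gripper_width: 0.0135
```

```bash
python3 look.py p13 wrist scene; python3 grid.py pics/wrist_p13.png 255 140 75 65 8 pics/d1.png;python3 grid.py pics/scene_p13.png 380 150 60 90 6 pics/d2.png
```

```text
24.22 tcp [0.5975 0.1813 0.2111] ztoolyaw 87.33 F [-2.1554 -3.2273  3.4612] Ftool [-3.463   2.0016 -3.3229] M [-1.3233  0.6673  0.0444] w 0.0135
down [ 0.0004  0.0003 -1.    ]
```

View pics/d1.png

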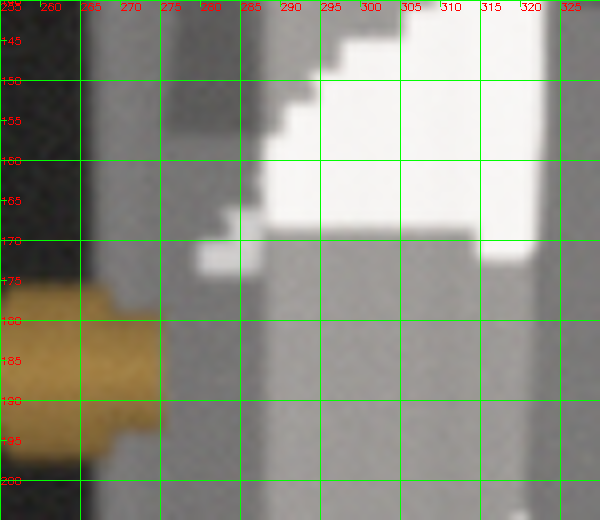

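View pics/d2.png

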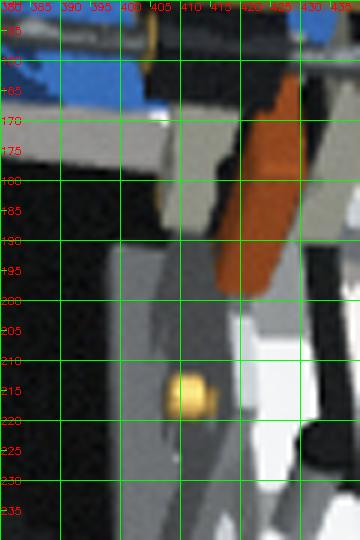

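>>> {"api": "play_rows", "payload": {
  "series": [-0.0002,0.0001,-0.0002,0,0,0,0,0,0,0,0,0,0,0,0,0,0,0,0,0],
  "squeeze": 10
}}

```text
time_s: 24.73
tcp_pos: [0.5975, 0.1812, 0.2111]
eef_rot: [-41.7, 90.0, 45.6]
contact_force: [-0.2, -0.8, 2.1]
gripper_width: 0.0139
```

>>> {"api": "play_rows", "payload": {
  "series": [0,0,0,0,0,0,0,0,0,0,0,0,0,0,0,0,0,0,0,0],
  "squeeze": 3
}}

```text
time_s: 25.15
tcp_pos: [0.5975, 0.1812, 0.2112]
eef_rot: [-40.6, 90.0, 46.7]
contact_force: [-0.4, 0.0, 1.7]
gripper_width: 0.0143
```

```bash
python3 look.py p14
```

```text
25.15 tcp [0.5975 0.1812 0.2112] ztoolyaw 87.33 F [-0.3545  0.044   1.6873] Ftool [-1.6874  0.3554  0.0283] M [0.0206 0.086  0.0469] w 0.0143
down [ 0.0004  0.0005 -1.    ]
```

>>> {"api": "play_rows", "payload": {
  "series": [0,0,0,0,0,0,0,0,0,0,0,0,0,0,0,0,0,0,0,0],
  "jaw": 40
}}

```text
time_s: 25.57
tcp_pos: [0.5973, 0.1808, 0.2109]
eef_rot: [112.2, 90.0, -160.5]
contact_force: [1.2, -0.6, -0.0]
gripper_width: 0.0343
```

```bash
python3 look.py p15 wrist scene; python3 grid.py pics/scene_p15.png 380 130 60 100 6 pics/d2.png
```

```text
25.57 tcp [0.5973 0.1808 0.2109] ztoolyaw 87.32 F [ 1.1613 -0.6325 -0.0414] Ftool [ 0.0412 -1.1896 -0.5775] M [ 0.0264 -0.016  -0.0377] w 0.0343
down [-0.0003 -0.0001 -1.    ]
```

View pics/wrist_p15.png

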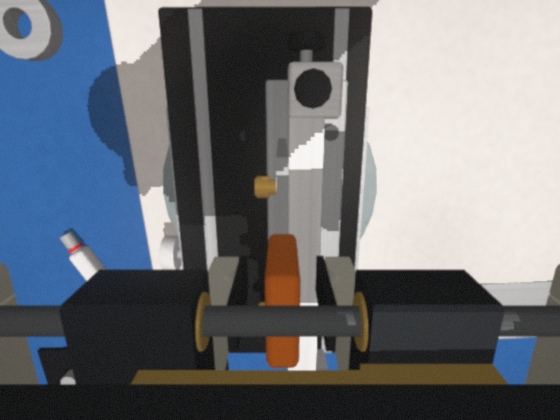

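View pics/d2.png

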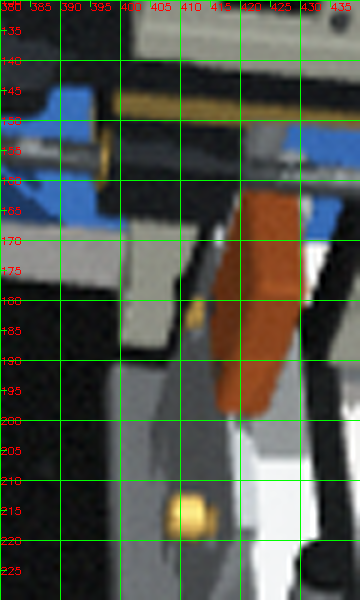

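The gauge is free of the fingers and hangs on both pegs. I'll withdraw straight up.

>>> {"api": "play_rows", "payload": {
  "series": [-0.005,0,0,0,-0.01,0,0,0,-0.015,0,0,0,-0.02,0,0,0,-0.02,0,0,0]
}}

```text
time_s: 26.08
tcp_pos: [0.5973, 0.1807, 0.2827]
eef_rot: [-131.9, 90.0, -44.6]
contact_force: [-0.3, 1.1, 0.2]
gripper_width: 0.0351
```

>>> {"api": "play_rows", "payload": {
  "series": [-0.02,0,-0.01,0,-0.01,0,-0.03,0,0,0,-0.035,0,0,0,-0.035,0,0,0,-0.035,0]
}}

```text
time_s: 26.5
tcp_pos: [0.5905, 0.0348, 0.3127]
eef_rot: [-71.6, 89.9, 15.8]
contact_force: [1.0, 0.3, 0.5]
gripper_width: 0.035
```

>>> {"api": "play_rows", "payload": {
  "series": [0,0,-0.03,0,0,0,-0.02,0,0,0,0,0,0,0,0,0,0,0,0,0]
}}

```text
time_s: 26.92
tcp_pos: [0.5884, -0.0138, 0.3118]
eef_rot: [-69.7, 89.9, 17.6]
contact_force: [0.3, -0.7, -0.1]
gripper_width: 0.0352
```

```bash
python3 look.py f wrist scene top; python3 - <<'E'
import cv2
s=cv2.imread("pics/scene_f.png");cv2.imwrite("pics/f1.png",cv2.resize(s[130:320,330:463],None,fx=3,fy=3,interpolation=cv2.INTER_CUBIC))
t=cv2.imread("pics/top_f.png");cv2.imwrite("pics/f2.png",cv2.resize(t[120:310,140:420],None,fx=2.8,fy=2.8,interpolation=cv2.INTER_CUBIC))
E
```

```text
26.92 tcp [ 0.5884 -0.0138  0.3118] ztoolyaw 87.3 F [ 0.2944 -0.6555 -0.0871] Ftool [ 0.0872 -0.3249 -0.6409] M [ 0.0214 -0.0429  0.0523] w 0.0352
down [ 0.001   0.0003 -1.    ]
```

View pics/scene_f.png

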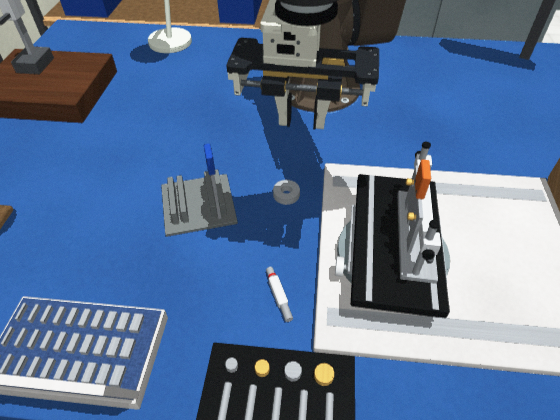

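View pics/f1.png

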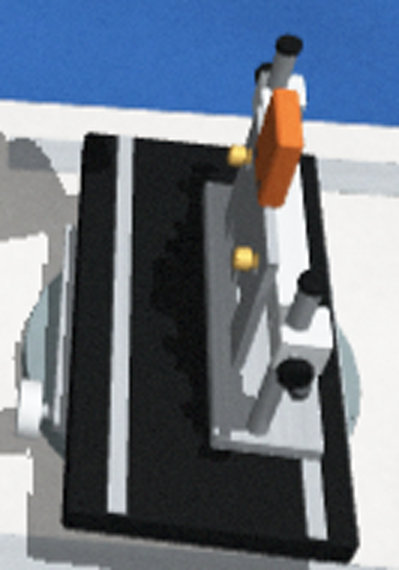

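View pics/f2.png

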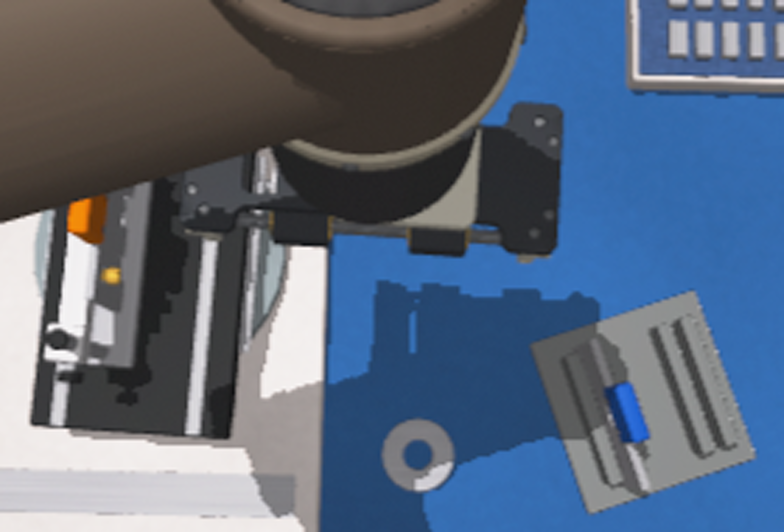

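View pics/wrist_f.png

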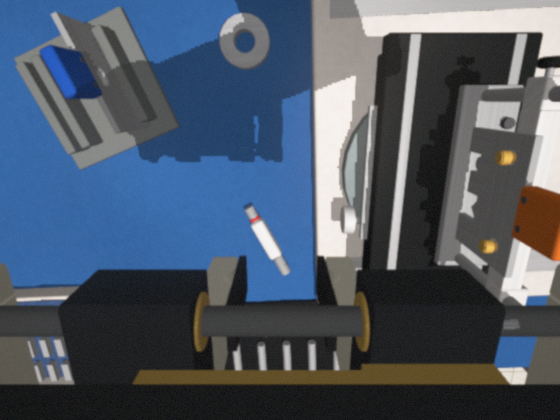

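>>> {"api": "play_rows", "payload": {
  "series": [0,0,0,0,0,0,0,0,0,0,0,0,0,0,0,0,0,0,0,0]
}}

```text
time_s: 27.48
tcp_pos: [0.5883, -0.0138, 0.311]
eef_rot: [108.9, 90.0, -163.8]
contact_force: [0.3, -1.1, -0.9]
gripper_width: 0.0352
```

```bash
python3 look.py f2 scene; python3 - <<'E'
import cv2,numpy as np
g=lambda n:cv2.cvtColor(cv2.imread(f"pics/{n}.png"),cv2.COLOR_BGR2GRAY).astype(np.float32)
a,b,c=g("scene0"),g("scene_f"),g("scene_f2")
for nm,(x,y,w,h) in dict(hangerfoot_knobs=(410,225,40,60),table=(345,255,60,60),plug=(260,260,40,65),ring=(265,172,40,35),blue=(200,140,40,75)).items():
    sl=np.s_[y:y+h,x:x+w]; W=cv2.createHanningWindow((w,h),cv2.CV_32F); print(nm,cv2.phaseCorrelate(a[sl],b[sl],W))
sl=np.s_[140:260,395:445];print("gauge still",np.abs(b[sl]-c[sl]).max(),cv2.phaseCorrelate(b[sl],c[sl]))
E
```

```text
27.48 tcp [ 0.5883 -0.0138  0.311 ] ztoolyaw 87.34 F [ 0.2716 -1.0831 -0.902 ] Ftool [ 0.902  -0.3217 -1.0693] M [-0.0197 -0.0326  0.0611] w 0.0352
down [-0. -0. -1.]
hangerfoot_knobs ((-0.0604092572960262, -0.02469325100613773), 0.9415521585941314)
table ((0.1066251906776543, 0.005461490835532601), 0.9576299460728963)
plug ((0.023704108778062505, -0.11441879211953676), 0.9786513494120703)
ring ((-0.4677093392756575, -0.031056671213185894), 0.7228275815645854)
blue ((0.6425129745796454, 0.41723390159334883), 0.3276419041951497)
gauge still 245.0 ((0.03324711866710928, 0.031218091707607698), 0.6921376819610596)
```

```bash
python3 - <<'E'
import cv2,numpy as np
r=lambda n:cv2.imread(f"pics/{n}.png").astype(int)
a,b,c=r("scene0"),r("scene_f"),r("scene_f2")
d=np.abs(b-c).max(2)[140:260,395:445]; ys,xs=np.where(d>40);print(len(ys),list(zip(xs+395,ys+140))[:12])
def cen(i,f,box):
    x,y,w,h=box;m=f(i[y:y+h,x:x+w]);q=np.argwhere(m);return q.mean(0)[::-1]+[x,y],len(q)
bl=lambda p:(p[:,:,0]>90)&(p[:,:,2]<40)&(p[:,:,1]<75)
orr=lambda p:(p[:,:,2]-p[:,:,0]>100)
for i in(a,b,c): print("blue",cen(i,bl,(198,138,22,40)))
for i in(b,c): print("orange",cen(i,orr,(405,150,40,60)))
E
```

```text
0 []
blue (array([209.86178862, 164.65853659]), 123)
blue (array([209.93129771, 164.34351145]), 131)
blue (array([210.05511811, 164.76377953]), 127)
orange (array([423.31515152, 177.94545455]), 330)
orange (array([423.29607251, 178.04531722]), 331)
```

The gauge is still, and the blue gauge, plug and stage haven't moved. The earlier "245" came from float handling, since no pixel changed by more than 40. I'll hand the job in.

```bash
python3 -c "
from plant import close_job
print(close_job())"
```

```text
the job is handed in; nothing more can be done
None
```

The orange-grip gauge is hanging on both brass pegs, flush with the cross bar, and the job was handed in at about 27.5 s of the 61 s allowed.

- **Finding the pegs:** I rested the gauge's lower edge on both peg heads to get their height. The wrist camera showed the gauge needed a 3.5 mm sideways shift to line the holes up.
- **Hanging it:** I pushed it on until it met the bar at about 2–2.5 N, then lowered it 2.5 mm into the necks. While lowering it, the push on the bar rose to about 5 N, well under the 12 N that moves the stage, and I eased it off. I let go only after the pegs carried the gauge.

**Last checks:**
- **Pegs:** The pictures show both peg heads in front of the plate and the grip standing upright.
- **Stillness:** The grip moved no more than 0.1 pixel between two pictures half a second apart.
- **Stage:** It agrees with the first picture to about 0.1 pixel.
- **Other pieces:** The plug and the blue gauge are where they were, to within about 0.3 pixel.

**Checks that disagreed:**
- **Image comparison:** It first reported shifts of about 0.5 pixel for the ring and 0.8 pixel for the blue gauge, with the arm's shadow lying over both. A colour check cleared the blue gauge. The ring I judged only by eye, and the arm never went near it.
- **Peg height:** The scene and top cameras put it 1–3 mm off the felt height, so I used the felt one.
- **Gauge face:** I saw no marking that tells the two faces apart, so I hung it with the face that was already towards the stage.

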